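# Refit the spacer, washer and click-on retainer on a pump shaft

## Robot

A 7-joint arm with a two-finger parallel gripper is mounted at the origin on the work surface. World frame = base frame: x ahead of the robot, y to its left, z up, the work surface at z = 0. Lengths are in m, angles in rad, forces in N, time in s.
With the tool pointing down it reaches from about 0.425 to 0.925 m from the base axis. Payload 6.8 kg.
Tool frame: the origin (TCP) lies midway between the tips of the shut fingers; the grasp point (between the pads) lies 19 mm behind it; z points along the fingers, y is the direction in which the jaws open and shut (so a half turn about z gives the same grasp; the last joint's range is limited). The gripper opens to 85 mm and grips with 20 to 120 N. Pads are 22 mm wide; open, the fingers measure 114 mm over their backs; the gripper's body (76 mm by 85 mm) begins 54 mm behind the grasp point. The pads swing forward as they close: fully open they stand 13 mm farther back than shut.
Start: joints at [-1.424, 0.477, 0.022, 1.555, -0.011, 1.109, -0.083], TCP at [0.17, 0.653, 0.196] pointing down, gripper open.
Joint ranges: [-2.96, 2.96], [-0.34, 2.1], [-1.41, 1.46], [0.24, 2.44], [-1.37, 4.51], [0.17, 1.92], [-2.96, 2.96]. Speed limits (rad/s): [2.39, 2.39, 3.14, 3.14, 3.14, 3.14, 3.14].

## Interface

Orientations are given as a unit quaternion [w, x, y, z].
In Python, from station import bot gives the robot as it stands. The module is installed in compiled form; this text tells all that it offers.
- The arm moves only by the tool play_rows, never from a script. Its argument "motion" is a list of rows, each a list of 2 entries, a list of its own where there are three numbers: the shift along the tool's x, y, z as a fraction of full scale, then the turn, a rotation vector about the tool's x, y, z as a fraction of full scale. In form: [[[tx, ty, tz], [rx, ry, rz]], ...]. A call has 1 to 8 rows; each row is the pose to reach, as a shift and turn from the pose measured when the call began, along the tool's axes at that moment, turning the shorter way round; what a row does not reach only later rows make up. Full scale, the value 1, is 400 mm for a shift and 360 degrees for a turn. A row lasts 1/10 s, in which the tool goes at most 50 mm and 8.59 degrees, less where a joint would pass 70% of its speed; a pose out of reach is approached as far as the arm can. A call with a number of a shift or a turn outside -1 to 1 is refused whole. A call with a gripper value outside its range is refused whole. "fingers" is the finger opening in mm, from 0 to 85.4, set as the call begins (left out, the last holds). The fingers move at their own pace and stop on an object; "grip_force" is the grip in N (left out, the last holds). Time passes only in rows, so rows that repeat a pose let the fingers close. It gives the time, the measured TCP pose, the force and the opening at its end, in the units of the state.
- bot.get_obs(): the state, without advancing time (a new reading comes with each control period).
- bot.read_camera(name): name is "side" or "top"; returns a dict with "pixels" (480x640x3 uint8, red, green, blue), "range_z" (480x640 float32, m along the optical axis (not along the pixel's ray), 0 where there is no reading), "fovy" (degrees; the focal length in pixels is half the picture's height over the tangent of half this angle, whatever the lens; pixels are square), "cx", "cy" (the principal point, pixels), "pose" (4x4, takes a point from camera to world coordinates). Camera axes: x right, y down, z forward; pixel columns grow to the right and rows downward; lengths in m; the calibration is good to about 2 mm. A picture is of the moment at which its call begins.
- bot.hand_in(): hands the job in, once; it reports no verdict.
The state is a dict: "t": time; "q": joint angles; "joint_vel": joint speeds; "joint_torque": joint torques, N m; "eef_pos": TCP position; "tool_rot": TCP orientation; "contact_force": force on the tool from outside, world axes, zero at the start; "torque": the same for the moment, N m; "gripper_width": opening from 0.0 (shut) to 1.0 (fully open).
Only numpy, scipy, OpenCV 4.12 (cv2) and the standard library are available. Lean on these libraries where they do the work, as an engineer would, in place of code of your own. Each camera call takes 0.05 s, during which the arm holds its last target.

## Task

Rebuild the drive shaft of the blood-pump head: slide the tall spacer sleeve onto the shaft down to the bearing, then the wide-bored washer on top of it, and last the square-holed retainer, feeling for the shaft's squared end and pushing it gently past the two spring balls until it clicks fully home on the washer. Do not force anything against the pump, let go of everything, and leave all other things on the bench where they are.

Things in the scene. Friction and masses are not known exactly. Their poses are not given: they have to be found in the camera images.
- seat (a point): Centre of the bearing's upper face (52 mm across, level) on the pump head, where the stack begins: on the shaft's axis, 72 mm above the bench. The pump head is a fixed white 200 x 200 mm block, axes along its sides; its metal deck is 60 mm above the bench. A steel half-ring 12 mm high stands on the deck 76 to 88 mm from the axis, on the +x half.
- shaft_top (a point): Middle of the upright steel shaft's top, 65 mm above the bearing face. The shaft is round, 16 mm across, up to 26 mm above the bearing, then tapers; from 29 to 61 mm it is square (greased), 11 mm across flats, then tapers to 7 mm at the top. The square stands stiffly turned by up to 0.5 rad either way from the housing's sides: this angle is NOT in the readings; find it by feel or sight.
- balls (a point): Point on the shaft's axis 50 mm above the bearing face. Here a sprung ball stands 2.5 mm out of each of two opposite flats. Pushing the retainer down over the balls takes roughly 4 to 12 N; then they spring out above it and hold it.
- spacer_mid (a point): Centre (half-way up) of the spacer: plain steel sleeve, 34 mm across, 24 mm tall, bore 19 mm; lies upright on the bench, axis z. Fitted, its centre is 12 mm above the bearing face.
- washer_mid (a point): Centre (half-way up) of the washer to fit: flat steel ring, 44 mm across, 8 mm thick, bore 19 mm; lies flat, axis z. Fitted, its centre is 28 mm above the bearing face.
- retainer_mid (a point): Centre (half-way up) of the retainer: dark steel, 14 mm thick, 30 mm wide (its y), 59 mm long (its x) with a 22 mm wide rounded ear at each end. A 13 mm square hole, sides along x and y, goes through its centre: it fits at any quarter turn, entering within about 0.1 rad of the shaft's angle, else it rests on the tapered corners. Home, its centre is 39 mm above the bearing face.
- small_washer: Bystander lying among the parts: flat steel ring 44 mm across, 8 mm thick, but with a bore of only 10 mm (does not fit the shaft). Origin at the centre of its underside.
- jar: Bystander among the parts: small screw jar, 32 mm across, 34 mm tall. Origin at its underside.
- wrench: Bystander: wrench, 170 mm long, lying along its x. Origin on its underside.
- screwdriver: Bystander: screwdriver, 190 mm long, lying along its x. Origin on its underside.
- bottle: Bystander: white bottle, 60 mm across, 150 mm tall. Origin at its underside.
- castor: Bystander: castor wheel lying flat, 100 mm across, 34 mm tall. Origin at its underside.
- gauge: Bystander: round pressure gauge lying on its back, 64 mm across, 27 mm tall. Origin at its underside.
Things that resemble listed ones, but are neither listed nor needed, are in the scene too. Leave any brown or pink look-alike of the part that bears spacer_mid alone.

How it is judged:
By the outcome, as a careful person would: the job done as asked, in the order asked, and still so for the second after the job is handed in, with the robot touching nothing.
It also fails if it takes over 72 s, if anything falls off the work surface, if the arm or the gripper's body presses on something with over 40 N, if the wrist force passes 120 N, or if a joint passes its speed limit or range.

## Working session

There is one attempt and no reset: what is moved stays moved. The work goes in short steps, Python scripts to look and compute and a tool call to move; the robot and the scene stay as the last step left them, time stands still between calls to the robot, and variables do not carry over. Pictures are saved under pics/ and viewed, and the job is handed in when it is done.

Besides the shell and the picture viewer there is one more tool, called after "Call:" by a JSON object that holds its "api" and its "payload". play_rows: Moves the arm, as the interface text tells. Shift numbers are shares of 400 mm and turn numbers shares of 360 degrees, none past 1 either way. Its arguments: {"type":"object","properties":{"motion":{"type":"array"},"fingers":{"type":"number"},"grip_force":{"type":"number"}},"required":["motion"]}

```bash
mkdir -p pics; cat > h.py <<'E'
import numpy as np, cv2
from station import bot
from scipy.spatial.transform import Rotation as R
def cam(n):
    c=bot.read_camera(n); np.savez('/tmp/'+n+'.npz',**c); return c
def load(n): return dict(np.load('/tmp/'+n+'.npz'))
def f(c): return 240/np.tan(np.radians(float(c['fovy']))/2)
def px2w(c,u,v,z=None):
    F=f(c); P=c['pose']; d=np.array([(u-c['cx'])/F,(v-c['cy'])/F,1.0])
    if z is None: s=c['range_z'][int(round(v)),int(round(u))]
    else: s=(z-P[2,3])/(P[:3,:3]@d)[2]
    return P[:3,:3]@(d*s)+P[:3,3]
def w2px(c,p):
    P=c['pose']; q=P[:3,:3].T@(np.array(p)-P[:3,3]); F=f(c); return q[0]/q[2]*F+c['cx'],q[1]/q[2]*F+c['cy']
def save(n,img,s=1):
    cv2.imwrite('pics/'+n+'.png',cv2.resize(img[:,:,::-1],None,fx=s,fy=s,interpolation=cv2.INTER_CUBIC))
def crop(c,n,u,v,w,h,s): save(n,c['pixels'][max(0,v-h):v+h,max(0,u-w):u+w],s)
def obs():
    o=bot.get_obs(); print({k:np.round(o[k],4) for k in ['t','q','eef_pos','tool_rot','contact_force','torque','gripper_width']}); return o
def mv(target,yaw=None):
    "print shift fractions in tool frame to reach target; yaw = desired world angle of tool x; keeps pointing down"
    o=bot.get_obs(); q=o['tool_rot']; r=R.from_quat([q[1],q[2],q[3],q[0]])
    s=r.inv().apply(np.array(target)-o['eef_pos'])/0.4
    M=r.as_matrix()
    cy=np.arctan2(M[1,0],M[0,0])
    if yaw is None: yaw=cy
    D=np.column_stack([[np.cos(yaw),np.sin(yaw),0],[np.sin(yaw),-np.cos(yaw),0],[0,0,-1]])
    t=(r.inv()*R.from_matrix(D)).as_rotvec()/(2*np.pi)
    print('yaw now',round(cy,4),'shift',np.round(s,4),'turn',np.round(t,4),'F',np.round(o['contact_force'],2),'t',o['t'])
E
python3 - <<'E'
from h import *
for n in ['top','side']:
    c=cam(n); save(n+'0',c['pixels']); print(n,c['fovy'],c['cx'],c['cy'],np.round(c['pose'],3).tolist())
obs()
E
```

```text
top 57.086205117963694 315.3163570463215 246.03324870412214 [[-0.039, -0.978, 0.203, 0.381], [-0.999, 0.039, -0.004, 0.012], [-0.005, -0.203, -0.979, 1.178], [0.0, 0.0, 0.0, 1.0]]
side 51.116963997057795 312.34827267127594 236.72491373967526 [[0.689, -0.483, 0.541, 0.037], [-0.725, -0.443, 0.527, -0.536], [-0.015, -0.755, -0.655, 0.775], [0.0, 0.0, 0.0, 1.0]]
{'t': np.float64(0.1), 'q': array([-1.4241,  0.4777,  0.0223,  1.5564, -0.0115,  1.1093, -0.0831]), 'eef_pos': array([0.17  , 0.6526, 0.1948]), 'tool_rot': array([-0.000e+00,  1.270e-01,  9.919e-01, -8.000e-04]), 'contact_force': array([-0.6182,  0.0438, -0.9177]), 'torque': array([-0.0119, -0.0225,  0.0191]), 'gripper_width': np.float64(0.997)}
```

View pics/top0.png

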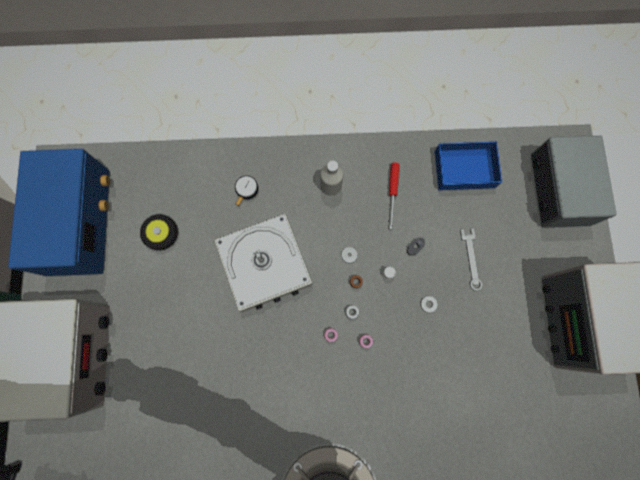

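View pics/side0.png

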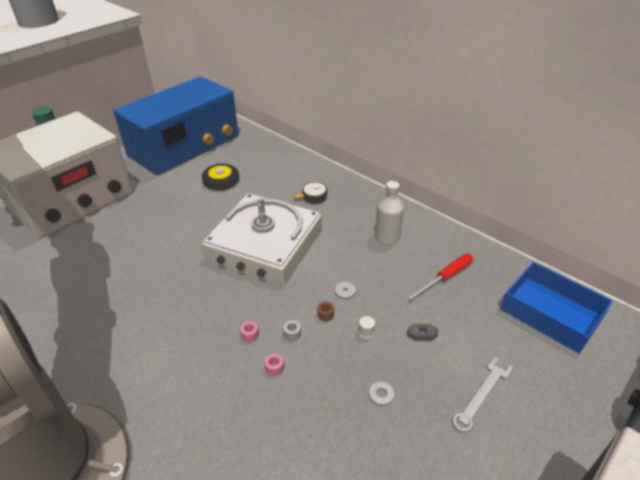

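```bash
python3 - <<'E'
from h import *
c=load('top'); crop(c,'t_parts',385,285,75,75,5); crop(c,'t_pump',262,260,55,55,7)
s=load('side'); crop(s,'s_parts',335,340,100,75,4); crop(s,'s_pump',264,230,60,50,6)
E
```

```text
(no output)
```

View pics/t_parts.png

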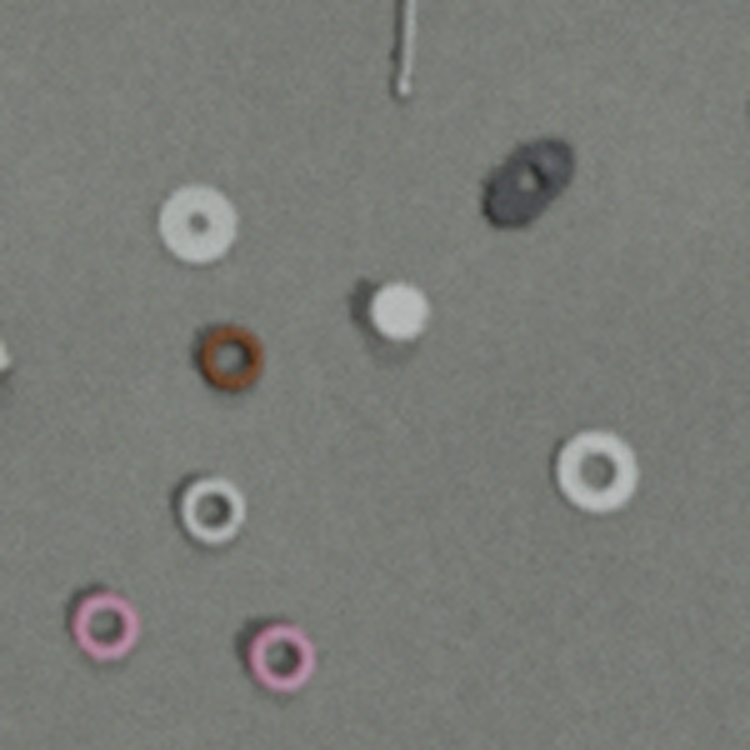

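View pics/s_parts.png

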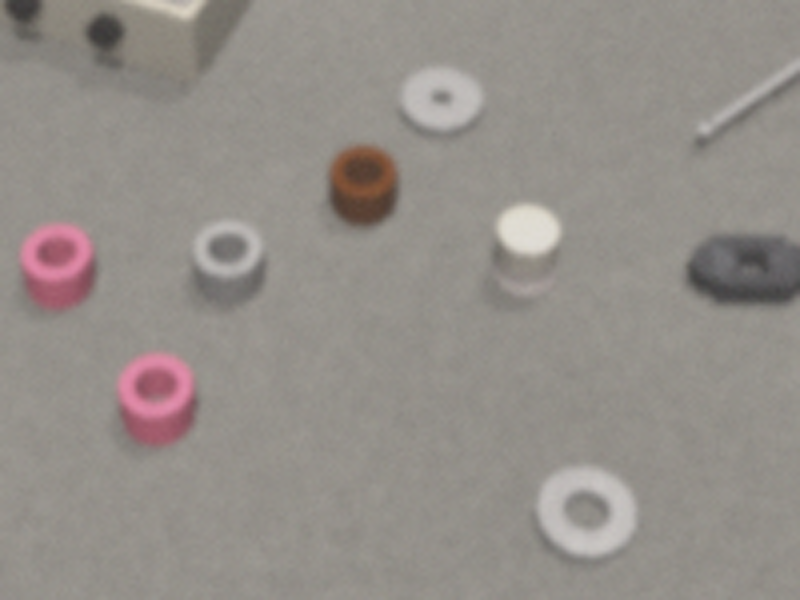

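View pics/t_pump.png

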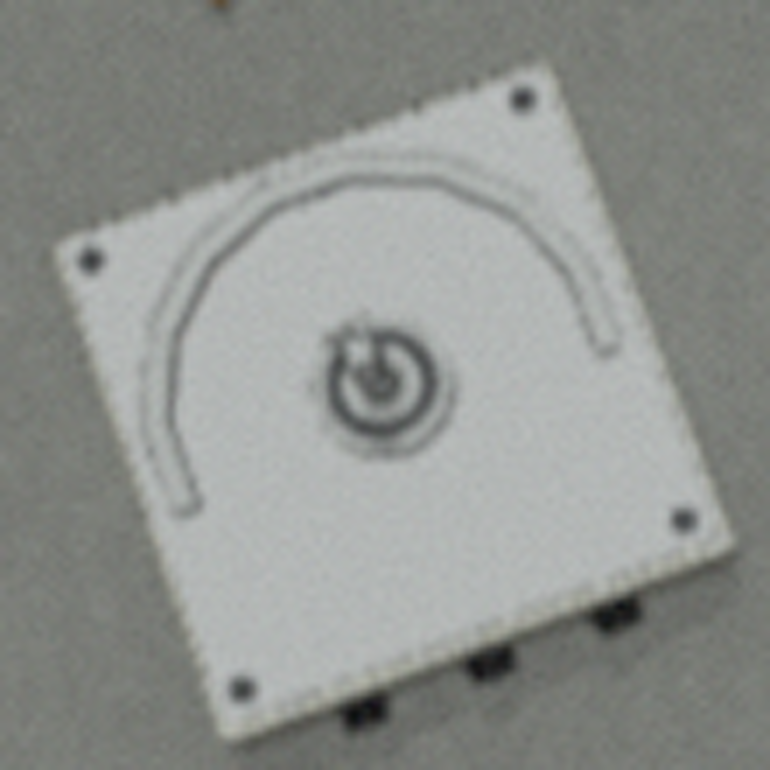

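View pics/s_pump.png

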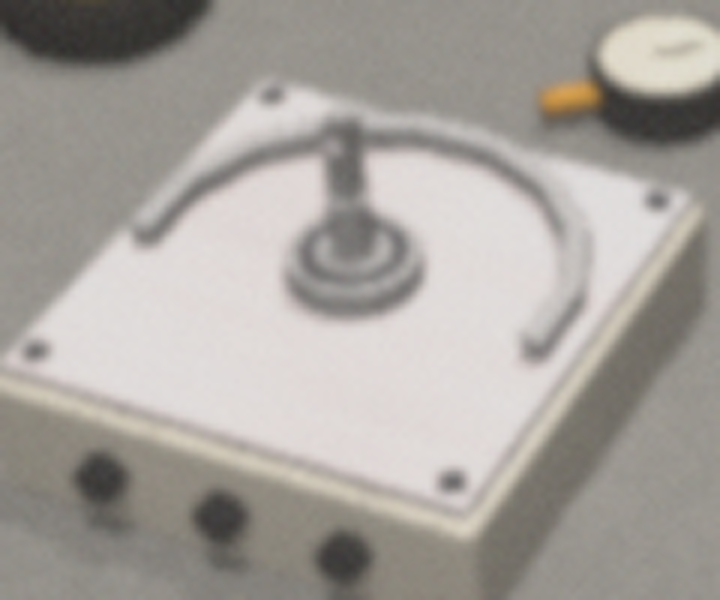

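```bash
python3 - <<'E'
from h import *
c=load('top'); s=load('side')
tp=lambda u,v:(310+u/5-.4,210+v/5-.4)
tq=lambda u,v:(207+u/7-.43,205+v/7-.43)
sp=lambda u,v:(235+u/4-.4,265+v/4-.4)
sq=lambda u,v:(204+u/6-.4,180+v/6-.4)
for n,t,si,z in [('spacer',(212,510),(228,247),.024),('washer',(597,471),(587,511),.008),('retainer',(530,182),(752,265-8),.014),('jar',(399,311),(527,230),.034),('small',(199,224),(441,99),.008),('brown',(232,358),(364,172),.024),('pinkA',(105,625),(59,250),.024),('pinkB',(282,656),(157,379),.024)]:
    print(n,np.round(px2w(c,*tp(*t),z),4),np.round(px2w(s,*sp(*si),z),4))
P=[px2w(c,*tq(*p),.06) for p in [(58,245),(545,65),(735,545),(230,740)]]
print(np.round(P,4),'ctr',np.mean(P,0))
for a,b in [(0,1),(1,2),(2,3),(3,0)]:
    d=P[b]-P[a]; print(np.hypot(*d[:2]),np.degrees(np.arctan2(d[1],d[0])))
S=[px2w(s,*sq(*p),.06) for p in [(268,82),(695,200),(465,520)]]; print(np.round(S,4),'ctr',(S[0]+S[1]*0+S[2])[:2]*0)
print('bearing top',px2w(c,*tq(380,383),.072),px2w(s,*sq(347,250),.072),'shaft top',px2w(s,*sq(343,124),.137))
for n,u,v in [('t',*tq(350,345)),('t2',*tq(365,360))]: print(n,px2w(c,u,v,.137),px2w(c,u,v))
E
```

```text
spacer [ 0.4431 -0.0804  0.024 ] [ 0.4422 -0.0813  0.024 ]
washer [ 0.4563 -0.2854  0.008 ] [ 0.4548 -0.2864  0.008 ]
retainer [ 0.6115 -0.262   0.014 ] [ 0.613  -0.2625  0.014 ]
jar [ 0.5416 -0.1831  0.034 ] [ 0.5396 -0.1833  0.034 ]
small [ 0.5968 -0.0833  0.008 ] [ 0.5947 -0.0837  0.008 ]
brown [ 0.5217 -0.0954  0.024 ] [ 0.5204 -0.0972  0.024 ]
pinkA [ 0.387  -0.0224  0.024 ] [ 0.3865 -0.0238  0.024 ]
pinkB [ 0.3679 -0.112   0.024 ] [ 0.3683 -0.1111  0.024 ]
[[0.6404 0.2679 0.06  ]
 [0.7023 0.0855 0.06  ]
 [0.5187 0.021  0.06  ]
 [0.4557 0.2049 0.06  ]] ctr [0.57927308 0.14481588 0.06      ]
0.19261798473612593 -71.25150760463916
0.19465211022336107 -160.6606217346892
0.19432827950806691 108.91992570593496
0.1952234305583779 18.835942536999926
[[0.6385 0.2642 0.06  ]
 [0.6985 0.0846 0.06  ]
 [0.5173 0.0229 0.06  ]] ctr [0. 0.]
bearing top [0.58144588 0.1476792  0.072     ] [0.57860022 0.14893836 0.072     ] shaft top [0.57501653 0.13921561 0.137     ]
t [0.58329257 0.14979728 0.137     ] [0.58292327 0.14954592 0.13889664]
t2 [0.57785226 0.14472148 0.137     ] [0.5776447  0.14458166 0.13809536]
```

```bash
python3 - <<'E'
from h import *
c=load('top'); s=load('side')
a=c['pixels'][245:275,245:280]; b=s['pixels'][190:240,240:285]
A=cv2.resize(a,None,fx=11,fy=11,interpolation=cv2.INTER_CUBIC);B=cv2.resize(b,None,fx=9,fy=9,interpolation=cv2.INTER_CUBIC)
ax=(.580,.1455)
for z in (.072,.098,.137):
    u,v=w2px(c,(*ax,z)); cv2.drawMarker(A,(int((u-245+.5)*11),int((v-245+.5)*11)),(255,0,0),0,12,1)
    u,v=w2px(s,(*ax,z)); cv2.drawMarker(B,(int((u-240+.5)*9),int((v-190+.5)*9)),(255,0,0),0,12,1)
H=max(A.shape[0],B.shape[0]); A=np.pad(A,((0,H-A.shape[0]),(0,0),(0,0)));B=np.pad(B,((0,H-B.shape[0]),(0,0),(0,0)))
save('pumpzoom',np.hstack([A,B]))
# depth: points above z>0.08 near the shaft
for n,k in (('top',c),('side',s)):
    pts=[]
    for v in range(190,275):
        for u in range(235,290):
            p=px2w(k,u,v)
            if p[2]>.08 and np.hypot(p[0]-.58,p[1]-.1455)<.05: pts.append((u,v,*np.round(p,4)))
    pts=np.array(pts); print(n,len(pts)); print(pts)
E
```

```text
top 54
[[2.590e+02 2.530e+02 5.855e-01 1.442e-01 1.353e-01]
 [2.560e+02 2.540e+02 5.831e-01 1.512e-01 1.365e-01]
 [2.570e+02 2.540e+02 5.825e-01 1.485e-01 1.388e-01]
 [2.580e+02 2.540e+02 5.831e-01 1.466e-01 1.353e-01]
 [2.590e+02 2.540e+02 5.825e-01 1.438e-01 1.381e-01]
 [2.600e+02 2.540e+02 5.832e-01 1.419e-01 1.340e-01]
 [2.560e+02 2.550e+02 5.807e-01 1.513e-01 1.361e-01]
 [2.570e+02 2.550e+02 5.799e-01 1.484e-01 1.398e-01]
 [2.580e+02 2.550e+02 5.803e-01 1.464e-01 1.373e-01]
 [2.590e+02 2.550e+02 5.801e-01 1.439e-01 1.381e-01]
 [2.600e+02 2.550e+02 5.803e-01 1.417e-01 1.362e-01]
 [2.610e+02 2.550e+02 5.854e-01 1.426e-01 1.090e-01]
 [2.560e+02 2.560e+02 5.782e-01 1.513e-01 1.366e-01]
 [2.570e+02 2.560e+02 5.783e-01 1.490e-01 1.354e-01]
 [2.580e+02 2.560e+02 5.768e-01 1.457e-01 1.429e-01]
 [2.590e+02 2.560e+02 5.776e-01 1.439e-01 1.381e-01]
 [2.600e+02 2.560e+02 5.785e-01 1.421e-01 1.329e-01]
 [2.610e+02 2.560e+02 5.808e-01 1.413e-01 1.205e-01]
 [2.620e+02 2.560e+02 5.842e-01 1.411e-01 1.018e-01]
 [2.570e+02 2.570e+02 5.756e-01 1.489e-01 1.369e-01]
 [2.580e+02 2.570e+02 5.759e-01 1
[... 9930 characters left out ...]
8.920e-02]
 [2.650e+02 2.180e+02 5.818e-01 1.393e-01 8.470e-02]
 [2.590e+02 2.190e+02 5.724e-01 1.488e-01 8.220e-02]
 [2.600e+02 2.190e+02 5.724e-01 1.453e-01 8.410e-02]
 [2.610e+02 2.190e+02 5.732e-01 1.428e-01 8.500e-02]
 [2.620e+02 2.190e+02 5.737e-01 1.399e-01 8.640e-02]
 [2.630e+02 2.190e+02 5.782e-01 1.421e-01 8.240e-02]
 [2.640e+02 2.190e+02 5.804e-01 1.414e-01 8.150e-02]
 [2.650e+02 2.190e+02 5.801e-01 1.375e-01 8.380e-02]
 [2.610e+02 2.200e+02 5.740e-01 1.442e-01 8.100e-02]
 [2.620e+02 2.200e+02 5.749e-01 1.418e-01 8.180e-02]
 [2.630e+02 2.200e+02 5.761e-01 1.398e-01 8.210e-02]
 [2.640e+02 2.200e+02 5.771e-01 1.376e-01 8.270e-02]
 [2.600e+02 2.210e+02 5.700e-01 1.429e-01 8.130e-02]]
```

View pics/pumpzoom.png

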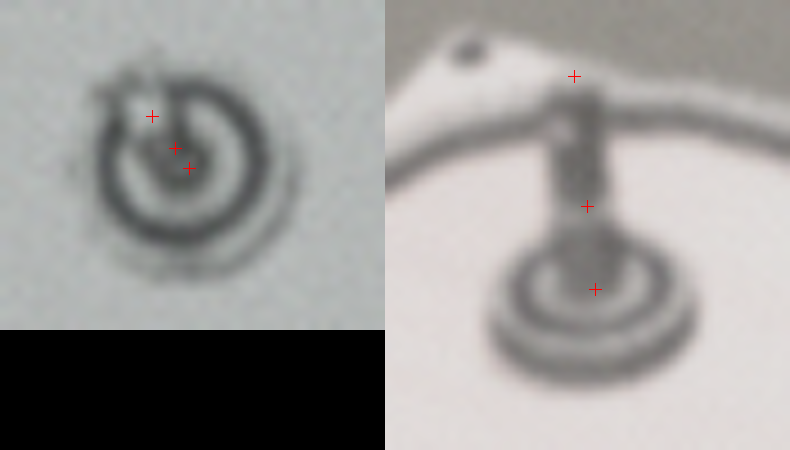

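```bash
python3 - <<'E'
from h import *
c=load('top'); s=load('side')
for u,v in [(30,360),(75,340),(85,400),(60,210),(100,260),(20,440),(331,168),(8,470)]: print(u,v,np.round(px2w(c,u,v),3))
for u,v in [(60,150),(110,170),(30,220),(10,200)]: print('s',u,v,np.round(px2w(s,u,v),3))
for p in [(.17,.653,.195),(.4427,-.081,.15),(.5,.25,.3)]: print(p,w2px(c,p),w2px(s,p))
mv((.45,.45,.33),np.radians(120)); mv((.4427,-.081,.15),0);mv((.4427,-.081,.15),np.pi)
E
```

```text
30 360 [0.357 0.651 0.17 ]
75 340 [0.397 0.559 0.162]
85 400 [0.26  0.557 0.104]
60 210 [0.708 0.622 0.152]
100 260 [0.603 0.576 0.034]
20 440 [ 0.159  0.768 -0.002]
331 168 [ 0.79  -0.038  0.148]
8 470 [0.166 0.588 0.305]
s 60 150 [0.362 0.595 0.17 ]
s 110 170 [0.444 0.557 0.092]
s 30 220 [0.233 0.562 0.056]
s 10 200 [0.229 0.649 0.072]
(0.17, 0.653, 0.195) (np.float64(13.227254366011493), np.float64(453.4918665751328)) (np.float64(-42.00188915903243), np.float64(165.3955149346223))
(0.4427, -0.081, 0.15) (np.float64(356.4442314346463), np.float64(308.6215492715917)) (np.float64(288.60754996237426), np.float64(279.66072640904775))
(0.5, 0.25, 0.3) (np.float64(196.02859257638946), np.float64(281.56441306919106)) (np.float64(186.97173884775088), np.float64(127.03633283865851))
yaw now 2.8869 shift [-0.8051 -0.3144 -0.3374] turn [-2.000e-04  1.000e-04  1.261e-01] F [-0.62  0.04 -0.92] t 0.1
yaw now 2.8869 shift [-1.1219 -1.6029  0.1148] turn [-0.000e+00  4.000e-04  4.595e-01] F [-0.62  0.04 -0.92] t 0.1
yaw now 2.8869 shift [-1.1219 -1.6029  0.1148] turn [-0.0003 -0.     -0.0405] F [-0.62  0.04 -0.92] t 0.1
```

Call:
{"api": "play_rows", "payload": {"motion": [[[0,0,-0.12],[0,0,0]],[[0,0,-0.24],[0,0,0]],[[0,0,-0.34],[0,0,0]],[[-0.2,-0.08,-0.34],[0,0,-0.01]],[[-0.4,-0.16,-0.34],[0,0,-0.02]],[[-0.6,-0.24,-0.34],[0,0,-0.03]],[[-0.8,-0.32,-0.34],[0,0,-0.04]],[[-0.85,-0.45,-0.34],[0,0,-0.04]]], "fingers": 60}}

```text
t: 0.9
eef_pos: [0.3657, 0.495, 0.3303]
tool_rot: [-0.0, 0.001, 1.0, -0.001]
contact_force: [0.5, 0.5, 0.5]
gripper_width: 0.705
```

```bash
python3 - <<'E'
from h import *
obs(); mv((.4427,-.081,.15),np.pi);mv((.4427,-.081,.05),np.pi)
E
```

```text
{'t': np.float64(0.9), 'q': array([-1.0971,  0.2873,  0.0788,  1.529 , -0.0221,  1.3283,  0.5525]), 'eef_pos': array([0.3657, 0.495 , 0.3303]), 'tool_rot': array([-2.0e-04,  1.1e-03,  1.0e+00, -1.2e-03]), 'contact_force': array([0.4512, 0.5002, 0.521 ]), 'torque': array([ 0.0375, -0.0328,  0.0485]), 'gripper_width': np.float64(0.7049)}
yaw now 3.1394 shift [-0.1959 -1.4385  0.454 ] turn [-0.0004 -0.0001 -0.0004] F [0.45 0.5  0.52] t 0.9
yaw now 3.1394 shift [-0.196  -1.4379  0.704 ] turn [-0.0004 -0.0001 -0.0004] F [0.45 0.5  0.52] t 0.9
```

Call:
{"api": "play_rows", "payload": {"motion": [[[-0.2,-0.12,0],[0,0,0]],[[-0.25,-0.24,0],[0,0,0]],[[-0.25,-0.36,0],[0,0,0]],[[-0.25,-0.48,0],[0,0,0]],[[-0.25,-0.6,0],[0,0,0]],[[-0.25,-0.72,0.05],[0,0,0]],[[-0.22,-0.84,0.1],[0,0,0]],[[-0.2,-0.96,0.2],[0,0,0]]]}}

```text
t: 1.7
eef_pos: [0.4512, 0.1458, 0.2756]
tool_rot: [0.001, 0.002, 1.0, -0.001]
contact_force: [0.5, 0.8, 0.6]
gripper_width: 0.704
```

```bash
python3 - <<'E'
from h import *
obs(); mv((.4427,-.081,.05),np.pi)
E
```

```text
{'t': np.float64(1.7), 'q': array([-0.6945,  0.0571,  0.2626,  1.9301, -0.0142,  1.1551,  1.1405]), 'eef_pos': array([0.4512, 0.1458, 0.2756]), 'tool_rot': array([ 1.0e-03,  1.9e-03,  1.0e+00, -5.0e-04]), 'contact_force': array([0.4721, 0.7741, 0.6314]), 'torque': array([ 0.0228, -0.019 , -0.0198]), 'gripper_width': np.float64(0.7041)}
yaw now 3.1378 shift [ 0.0203 -0.5664  0.5646] turn [-0.0002  0.0003 -0.0006] F [0.47 0.77 0.63] t 1.7
```

Call:
{"api": "play_rows", "payload": {"motion": [[[0.02,-0.12,0.06],[0,0,0]],[[0.02,-0.24,0.14],[0,0,0]],[[0.02,-0.36,0.24],[0,0,0]],[[0.02,-0.46,0.34],[0,0,0]],[[0.02,-0.566,0.44],[0,0,0]],[[0.02,-0.566,0.5],[0,0,0]],[[0.02,-0.566,0.5],[0,0,0]],[[0.02,-0.566,0.5],[0,0,0]]]}}

```text
t: 2.5
eef_pos: [0.4413, -0.0814, 0.0747]
tool_rot: [-0.001, 0.003, 1.0, -0.001]
contact_force: [0.3, 0.5, 0.9]
gripper_width: 0.703
```

```bash
python3 - <<'E'
from h import *
obs(); mv((.4427,-.081,.008),np.pi)
c=cam('side'); u,v=map(int,w2px(c,(.4427,-.081,.05))); crop(c,'s1',u,v,90,70,4)
c=cam('top'); u,v=map(int,w2px(c,(.4427,-.081,.05))); crop(c,'t1',u,v,70,70,4)
E
```

```text
{'t': np.float64(2.5), 'q': array([-0.3223,  0.2996,  0.4277,  2.2103, -0.1959,  0.6685,  1.8081]), 'eef_pos': array([ 0.4413, -0.0814,  0.0747]), 'tool_rot': array([-1.e-03,  3.e-03,  1.e+00, -8.e-04]), 'contact_force': array([0.3482, 0.5147, 0.8513]), 'torque': array([0.0368, 0.0051, 0.0059]), 'gripper_width': np.float64(0.7031)}
yaw now 3.1357 shift [-0.0039  0.0013  0.1668] turn [-0.0003 -0.0003 -0.0009] F [0.35 0.51 0.85] t 2.5
```

View pics/s1.png

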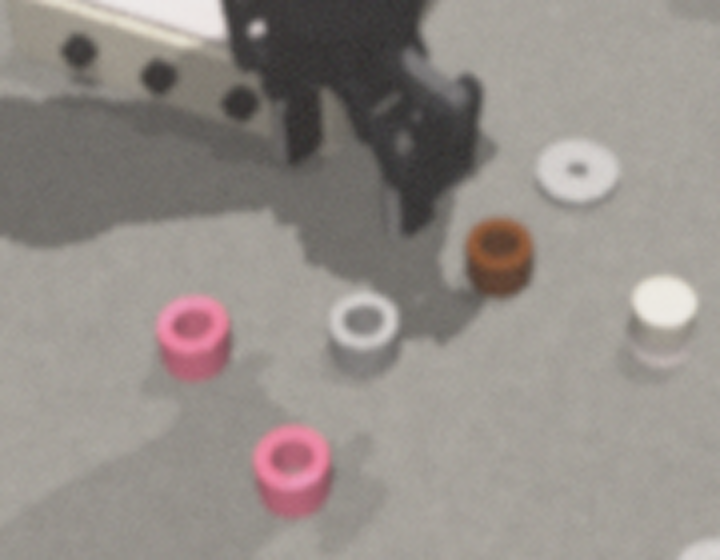

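Call:
{"api": "play_rows", "payload": {"motion": [[[-0.004,0.001,0.08],[0,0,-0.001]],[[-0.004,0.001,0.14],[0,0,-0.001]],[[-0.004,0.001,0.167],[0,0,-0.001]],[[-0.004,0.001,0.167],[0,0,-0.001]],[[-0.004,0.001,0.167],[0,0,-0.001]]]}}

```text
t: 3.1
eef_pos: [0.4467, -0.079, 0.0112]
tool_rot: [0.002, -0.002, 1.0, -0.0]
contact_force: [0.3, -0.5, 0.4]
gripper_width: 0.702
```

```bash
python3 - <<'E'
from h import *
obs(); mv((.4427,-.081,.008),np.pi)
c=cam('side'); u,v=map(int,w2px(c,(.4427,-.081,.03))); crop(c,'s2',u,v,90,70,4)
E
```

```text
{'t': np.float64(3.1), 'q': array([-0.255 ,  0.4286,  0.3528,  2.2376, -0.2974,  0.5129,  1.9035]), 'eef_pos': array([ 0.4467, -0.079 ,  0.0112]), 'tool_rot': array([ 2.5e-03, -2.2e-03,  1.0e+00, -1.0e-04]), 'contact_force': array([ 0.302 , -0.4731,  0.4105]), 'torque': array([ 0.001 , -0.0285,  0.0223]), 'gripper_width': np.float64(0.7021)}
yaw now -3.1373 shift [ 0.0099 -0.005   0.0078] turn [-0.      0.0008  0.0007] F [ 0.3  -0.47  0.41] t 3.1
```

View pics/s2.png

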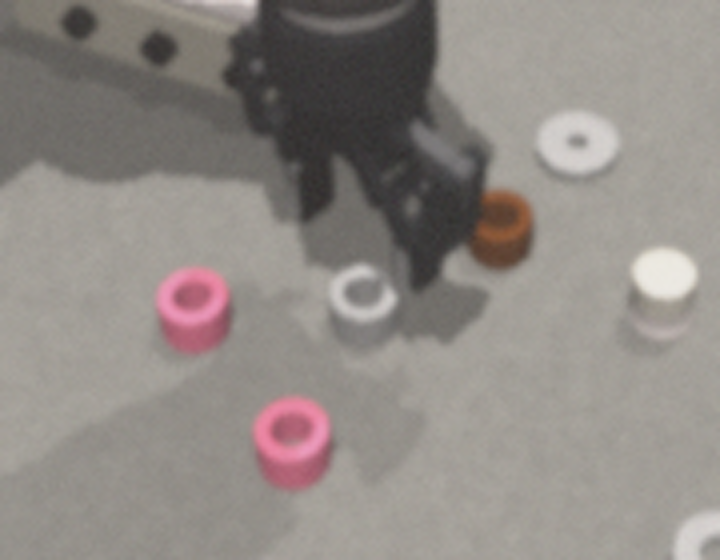

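```bash
python3 - <<'E'
from h import *
c=load('side'); u0,v0=map(int,w2px(c,(.4427,-.081,.03))); u0-=90; v0-=70
for u,v in [(425,275),(425,265),(418,270),(318,210),(315,205),(322,200),(363,275),(345,300),(363,325)]:
    print(u,v,np.round(px2w(c,u0+u/4,v0+v/4),4))
for z in (.011,.02,.03): 
    for y in (-.109,-.049): 
        a=w2px(c,(.4467,y,z)); print(z,y,(a[0]-u0)*4,(a[1]-v0)*4)
mv((.4427,-.081,.006),np.pi)
E
```

```text
425 275 [ 0.4412 -0.125   0.0717]
425 265 [ 0.4433 -0.1231  0.0753]
418 270 [ 0.4401 -0.1217  0.0735]
318 210 [ 0.4445 -0.0511  0.0552]
315 205 [ 0.443  -0.051   0.0599]
322 200 [ 0.4498 -0.0483  0.0557]
363 275 [ 0.4492 -0.0746  0.0227]
345 300 [ 0.4329 -0.079   0.0227]
363 325 [ 0.4317 -0.0919  0.0162]
0.011 -0.109 411.48682120661033 332.99329225564134
0.011 -0.049 323.3897956747485 265.4692625611433
0.02 -0.109 410.9916362633014 321.02384037655224
0.02 -0.049 322.3766984730537 253.4794376435484
0.03 -0.109 410.43410256369975 307.547314325981
0.03 -0.049 321.2365326272352 239.98577795766823
yaw now -3.1375 shift [ 0.0103 -0.0046  0.0132] turn [-0.      0.0009  0.0006] F [-0.28  0.8   0.16] t 3.15
```

```bash
python3 - <<'E'
from h import *
o=obs()
c=cam('side'); u,v=map(int,w2px(c,(.4427,-.081,.03))); crop(c,'s3',u,v,100,75,4)
c=cam('top'); u,v=map(int,w2px(c,(.4427,-.081,.03))); crop(c,'t3',u,v,70,70,4)
mv((.4427,-.081,.006),np.pi)
E
```

```text
{'t': np.float64(3.15), 'q': array([-0.2549,  0.4282,  0.3532,  2.2376, -0.2975,  0.5127,  1.9037]), 'eef_pos': array([ 0.4468, -0.0792,  0.0113]), 'tool_rot': array([ 2.8e-03, -2.0e-03,  1.0e+00, -1.0e-04]), 'contact_force': array([-0.2822,  0.8049,  0.1643]), 'torque': array([-0.0048,  0.0528, -0.002 ]), 'gripper_width': np.float64(0.7011)}
yaw now -3.1378 shift [ 0.01   -0.0042  0.0128] turn [-0.0001  0.0009  0.0006] F [ 0.29  0.73 -0.82] t 3.25
```

View pics/s3.png

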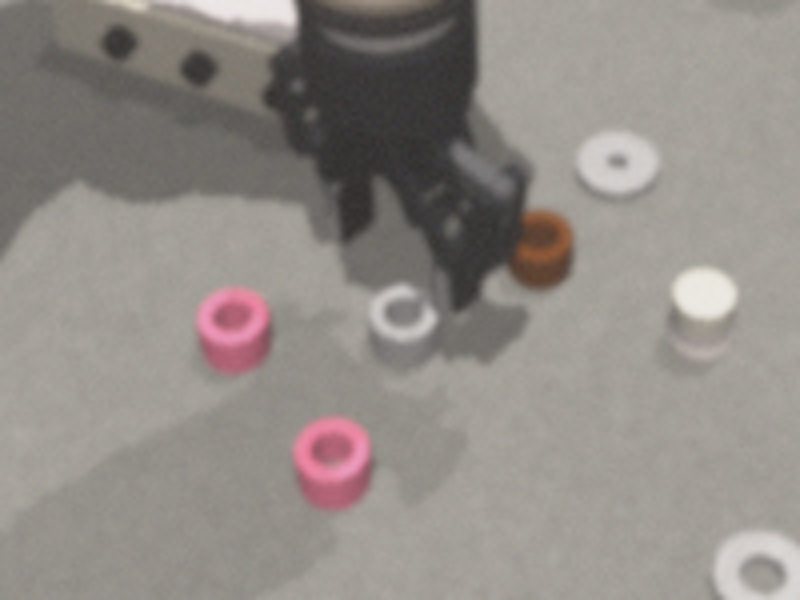

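View pics/t3.png

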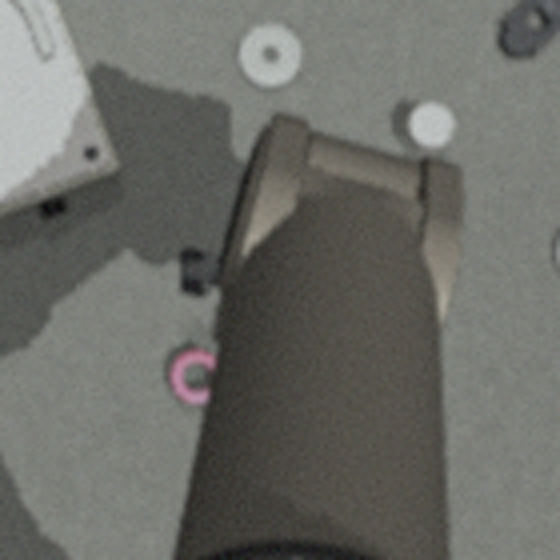

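Call:
{"api": "play_rows", "payload": {"motion": [[[0.01,-0.004,0.013],[0,0,0.0006]],[[0.01,-0.004,0.013],[0,0,0.0006]],[[0.01,-0.004,0.013],[0,0,0.0006]],[[0.01,-0.004,0.013],[0,0,0.0006]]]}}

```text
t: 3.65
eef_pos: [0.4426, -0.081, 0.006]
tool_rot: [0.003, 0.0, 1.0, -0.0]
contact_force: [1.5, -0.0, -0.0]
gripper_width: 0.701
```

```bash
python3 - <<'E'
from h import *
o=obs()
mv((.4427,-.081,.006),np.pi)
c=cam('side'); u,v=map(int,w2px(c,(.4427,-.081,.03))); crop(c,'s4',u,v,100,75,4)
E
```

```text
{'t': np.float64(3.65), 'q': array([-0.2453,  0.4348,  0.3466,  2.2478, -0.3056,  0.4961,  1.9118]), 'eef_pos': array([ 0.4426, -0.081 ,  0.006 ]), 'tool_rot': array([ 2.7e-03,  1.0e-04,  1.0e+00, -2.0e-04]), 'contact_force': array([ 1.49  , -0.006 , -0.0304]), 'torque': array([-0.0279,  0.0273, -0.044 ]), 'gripper_width': np.float64(0.7014)}
yaw now 3.1415 shift [-0.0002 -0.0001 -0.0001] turn [-0.      0.0009 -0.    ] F [ 1.49 -0.01 -0.03] t 3.65
```

View pics/s4.png

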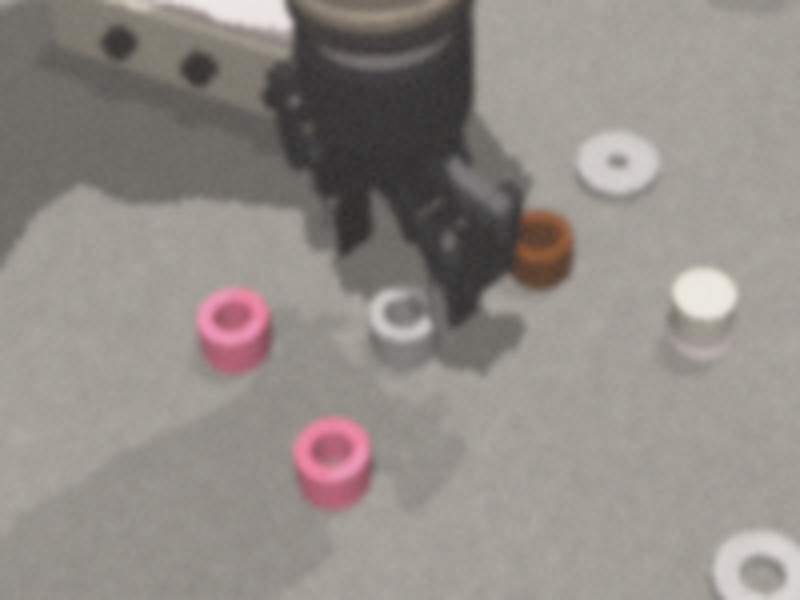

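Call:
{"api": "play_rows", "payload": {"motion": [[[0,0,0],[0,0,0]],[[0,0,0],[0,0,0]],[[0,0,0],[0,0,0]],[[0,0,0],[0,0,0]],[[0,0,0],[0,0,0]]], "fingers": 20, "grip_force": 30}}

```text
t: 4.2
eef_pos: [0.4427, -0.081, 0.0059]
tool_rot: [0.003, 0.0, 1.0, -0.0]
contact_force: [0.0, -0.9, 0.4]
gripper_width: 0.235
```

```bash
python3 - <<'E'
from h import *
o=obs()
mv((.4427,-.081,.006),np.pi)
c=cam('side'); u,v=map(int,w2px(c,(.4427,-.081,.03))); crop(c,'s5',u,v,100,75,4)
E
```

```text
{'t': np.float64(4.2), 'q': array([-0.2454,  0.4349,  0.3466,  2.2477, -0.3056,  0.4961,  1.9118]), 'eef_pos': array([ 0.4427, -0.081 ,  0.0059]), 'tool_rot': array([ 2.7e-03,  0.0e+00,  1.0e+00, -2.0e-04]), 'contact_force': array([ 0.0298, -0.9208,  0.3851]), 'torque': array([0.023 , 0.0114, 0.0411]), 'gripper_width': np.float64(0.2355)}
yaw now 3.1415 shift [-0.0001 -0.0001 -0.0002] turn [-0.      0.0009 -0.    ] F [ 0.03 -0.92  0.39] t 4.2
```

View pics/s5.png

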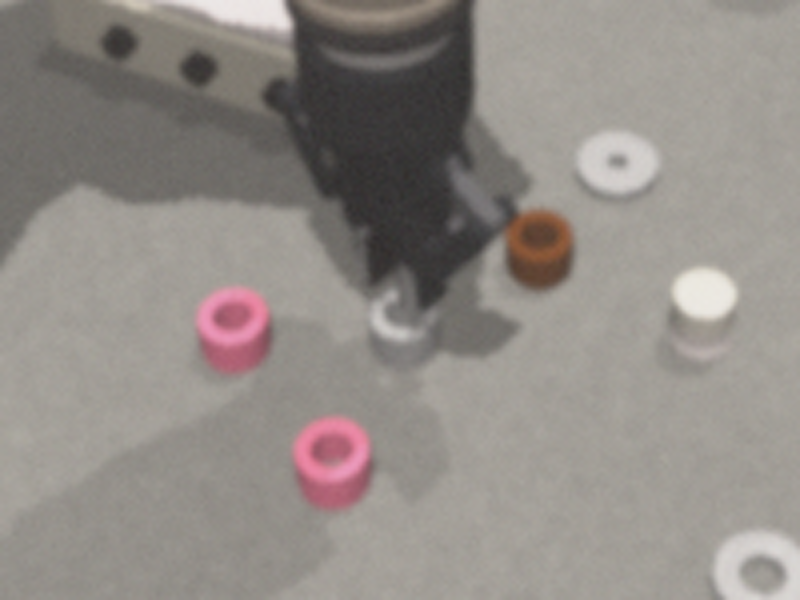

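```bash
python3 - <<'E'
from h import *
c=load('side'); u0,v0=map(int,w2px(c,(.4427,-.081,.03))); u0-=100; v0-=75
for v in range(250,320,8):
  for u in (376,384,392,400,408,416,424,432,440):
    p=px2w(c,u0+u/4,v0+v/4); print(u,v,(p*1000).round().astype(int),end=' ')
  print()
E
```

```text
376 250 [436 -73  65] 384 250 [441 -72  60] 392 250 [447 -71  55] 400 250 [430 -96  89] 408 250 [ 430 -101   93] 416 250 [ 432 -104   94] 424 250 [ 435 -107   93] 432 250 [ 435 -111   97] 440 250 [ 431 -121  108] 
376 258 [438 -71  57] 384 258 [442 -72  54] 392 258 [446 -72  50] 400 258 [431 -95  82] 408 258 [ 429 -103   90] 416 258 [ 432 -104   88] 424 258 [ 434 -107   89] 432 258 [ 430 -116   99] 440 258 [ 431 -121  103] 
376 266 [436 -73  54] 384 266 [442 -71  47] 392 266 [447 -71  44] 400 266 [431 -94  76] 408 266 [ 430 -101   82] 416 266 [ 435 -101   78] 424 266 [ 434 -106   83] 432 266 [ 428 -118   98] 440 266 [ 429 -122  100] 
376 274 [437 -71  46] 384 274 [443 -70  40] 392 274 [467 -47   0] 400 274 [431 -93  69] 408 274 [432 -99  73] 416 274 [ 434 -101   73] 424 274 [ 434 -107   78] 432 274 [ 428 -118   92] 440 274 [ 431 -120   92] 
376 282 [458 -45   1] 384 282 [460 -49   2] 392 282 [449 -67  26] 400 282 [431 -94  65] 408 282 [433 -97  65] 416 282 [ 434 -101   67] 424 282 [ 435 -105   70] 432 282 [ 440 -105   65] 440 282 [ 444 -106   63] 
376 290 [454 -50   2] 384 290 [444 -67  24] 392 290 [445 -72  28] 400 290 [430 -94  60] 408 290 [432 -97  61] 416 290 [436 -98  58] 424 290 [ 436 -104   63] 432 290 [ 441 -104   58] 440 290 [ 445 -104   54] 
376 298 [438 -68  24] 384 298 [439 -72  27] 392 298 [445 -71  22] 400 298 [431 -93  52] 408 298 [431 -98  56] 416 298 [ 433 -101   57] 424 298 [ 436 -104   57] 432 298 [ 440 -105   55] 440 298 [472 -76   1] 
376 306 [435 -71  25] 384 306 [439 -72  21] 392 306 [445 -71  16] 400 306 [448 -73  14] 408 306 [431 -98  50] 416 306 [436 -98  46] 424 306 [ 436 -103   51] 432 306 [453 -91  25] 440 306 [469 -79   0] 
376 314 [431 -75  25] 384 314 [438 -73  18] 392 314 [444 -72  11] 400 314 [448 -73   9] 408 314 [450 -76   9] 416 314 [454 -78   7] 424 314 [447 -91  25] 432 314 [449 -95  26] 440 314 [464 -84   2]
```

Call:
{"api": "play_rows", "payload": {"motion": [[[0,0,0],[0,0,0]],[[0,0,0],[0,0,0]],[[0,0,0],[0,0,0]],[[0,0,0.02],[0,0,0]],[[0,0,0.04],[0,0,0]],[[0,0,0.045],[0,0,0]]], "fingers": 50}}

```text
t: 4.85
eef_pos: [0.442, -0.0809, -0.0132]
tool_rot: [0.002, 0.0, 1.0, -0.0]
contact_force: [1.1, -0.9, 0.2]
gripper_width: 0.589
```

```bash
python3 - <<'E'
from h import *
o=obs()
mv((.4427,-.081,-.02),np.pi)
c=cam('side'); u,v=map(int,w2px(c,(.4427,-.081,.03))); crop(c,'s6',u,v,100,75,4)
E
```

```text
{'t': np.float64(4.85), 'q': array([-0.2203,  0.4741,  0.3175,  2.2532, -0.3317,  0.4528,  1.9347]), 'eef_pos': array([ 0.442 , -0.0809, -0.0132]), 'tool_rot': array([ 1.8e-03,  0.0e+00,  1.0e+00, -1.0e-04]), 'contact_force': array([ 1.115 , -0.8612,  0.1732]), 'torque': array([-0.0603,  0.0225, -0.0161]), 'gripper_width': np.float64(0.5893)}
yaw now 3.1415 shift [-0.0018 -0.0003  0.017 ] turn [-0.      0.0006 -0.    ] F [ 1.11 -0.86  0.17] t 4.85
```

View pics/s6.png

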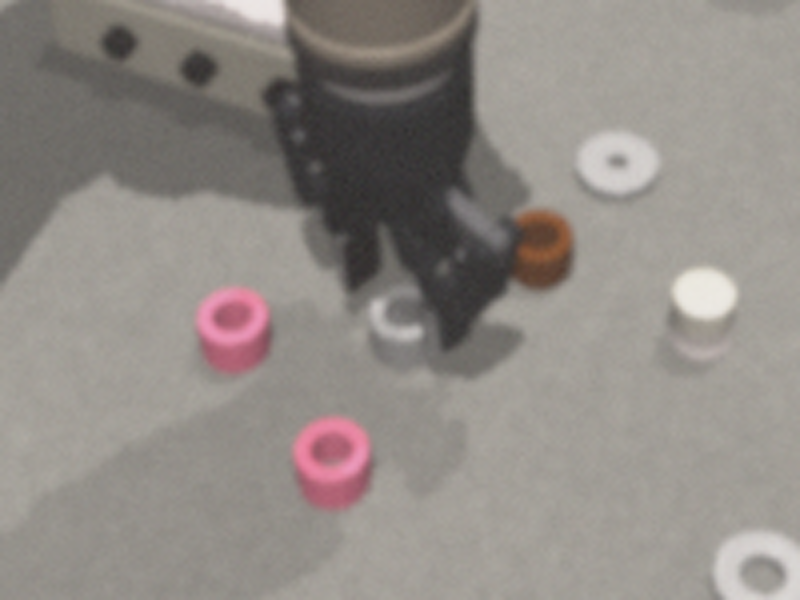

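Call:
{"api": "play_rows", "payload": {"motion": [[[-0.0018,0,0.012],[0,0,0]],[[-0.0018,0,0.02],[0,0,0]],[[-0.0018,0,0.022],[0,0,0]],[[-0.0018,0,0.022],[0,0,0]]]}}

```text
t: 5.3
eef_pos: [0.4427, -0.081, -0.0221]
tool_rot: [0.002, 0.0, 1.0, -0.0]
contact_force: [0.8, -0.0, -0.8]
gripper_width: 0.585
```

```bash
python3 - <<'E'
from h import *
o=obs()
mv((.4427,-.081,-.025),np.pi)
c=cam('side'); u0,v0=map(int,w2px(c,(.4427,-.081,.03))); crop(c,'s7',u0,v0,100,75,4)
u0-=100; v0-=75
for u in (440,446,452,458):
  for v in range(320,370,6):
    p=px2w(c,u0+u/4,v0+v/4); print(u,v,(p*1000).round().astype(int),end=' ')
  print()
E
```

```text
{'t': np.float64(5.3), 'q': array([-0.2082,  0.4932,  0.3035,  2.2532, -0.3432,  0.4335,  1.9447]), 'eef_pos': array([ 0.4427, -0.081 , -0.0221]), 'tool_rot': array([ 1.7e-03,  1.0e-04,  1.0e+00, -2.0e-04]), 'contact_force': array([ 0.8425, -0.0344, -0.8376]), 'torque': array([ 0.023 , -0.0031, -0.0243]), 'gripper_width': np.float64(0.5855)}
yaw now 3.1414 shift [-0.0001 -0.0001  0.0074] turn [-0.0001  0.0005 -0.    ] F [ 0.84 -0.03 -0.84] t 5.3
440 320 [ 430 -120   60] 440 326 [ 434 -115   48] 440 332 [ 436 -113   39] 440 338 [ 436 -113   36] 440 344 [ 435 -114   33] 440 350 [ 436 -113   27] 440 356 [ 434 -115   26] 440 362 [ 435 -114   20] 440 368 [ 443 -104   -1] 
446 320 [ 435 -118   54] 446 326 [ 434 -119   52] 446 332 [ 436 -118   44] 446 338 [ 436 -117   39] 446 344 [ 436 -117   35] 446 350 [ 435 -118   32] 446 356 [ 436 -117   26] 446 362 [ 445 -106    3] 446 368 [ 444 -107    0] 
452 320 [ 429 -128   68] 452 326 [ 437 -120   50] 452 332 [ 437 -120   46] 452 338 [ 436 -121   42] 452 344 [ 436 -121   38] 452 350 [ 436 -121   34] 452 356 [ 436 -120   29] 452 362 [ 449 -107    1] 452 368 [ 446 -109    0] 
458 320 [ 428 -134   74] 458 326 [ 427 -134   71] 458 332 [ 429 -132   63] 458 338 [ 441 -119   36] 458 344 [ 442 -118   30] 458 350 [ 441 -120   28] 458 356 [ 453 -107    1] 458 362 [ 450 -110    2] 458 368 [ 448 -111    0]
```

View pics/s7.png

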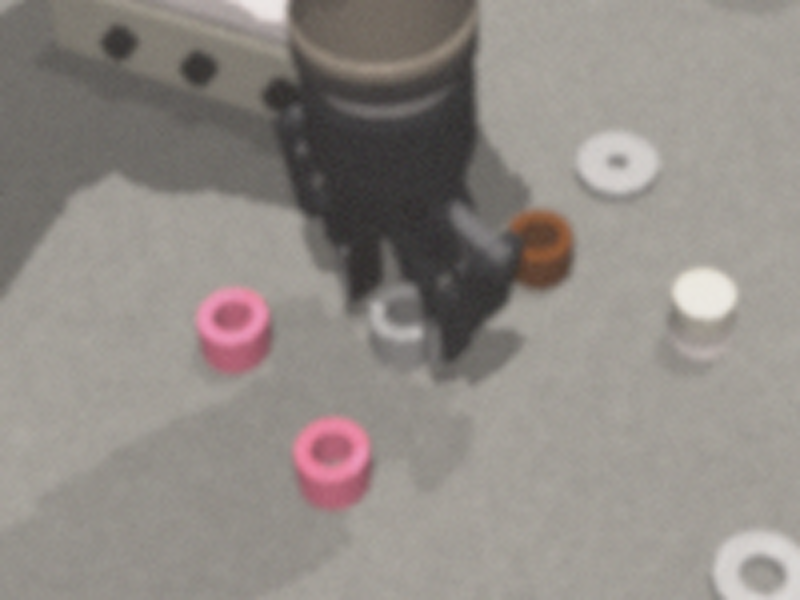

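Call:
{"api": "play_rows", "payload": {"motion": [[[0,0,0.012],[0,0,0]],[[0,0,0.022],[0,0,0]],[[0,0,0.025],[0,0,0]],[[0,0,0.025],[0,0,0]]]}}

```text
t: 5.75
eef_pos: [0.4425, -0.081, -0.0322]
tool_rot: [0.001, 0.0, 1.0, -0.0]
contact_force: [-0.5, 0.1, -0.2]
gripper_width: 0.583
```

Call:
{"api": "play_rows", "payload": {"motion": [[[0,0,0],[0,0,0]],[[0,0,0],[0,0,0]],[[0,0,0],[0,0,0]],[[0,0,0],[0,0,0]]], "fingers": 20, "grip_force": 30}}

```text
t: 6.15
eef_pos: [0.4426, -0.081, -0.032]
tool_rot: [0.002, 0.0, 1.0, -0.0]
contact_force: [-1.1, 0.0, 3.7]
gripper_width: 0.384
```

```bash
python3 - <<'E'
from h import *
o=obs()
mv((.4427,-.081,-.035),np.pi)
c=cam('side'); u0,v0=map(int,w2px(c,(.4427,-.081,.03))); crop(c,'s8',u0,v0,100,75,4)
E
```

```text
{'t': np.float64(6.15), 'q': array([-0.1941,  0.5139,  0.287 ,  2.2547, -0.3557,  0.4106,  1.9558]), 'eef_pos': array([ 0.4426, -0.081 , -0.032 ]), 'tool_rot': array([ 1.6e-03,  2.0e-04,  1.0e+00, -1.0e-04]), 'contact_force': array([-1.0734,  0.0084,  3.7217]), 'torque': array([ 0.0287,  0.2435, -0.0264]), 'gripper_width': np.float64(0.3843)}
yaw now 3.1413 shift [-0.0003  0.0001  0.0075] turn [-0.      0.0005 -0.    ] F [-1.07  0.01  3.72] t 6.15
```

View pics/s8.png

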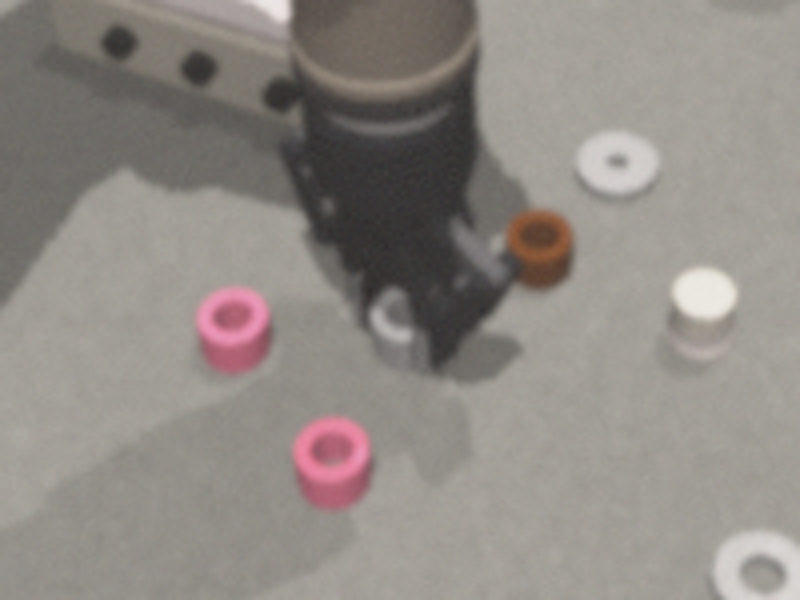

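Call:
{"api": "play_rows", "payload": {"motion": [[[0,0,-0.05],[0,0,0]],[[0,0,-0.15],[0,0,0]],[[0,0,-0.27],[0,0,0]],[[-0.03,0.03,-0.38],[0,0,0]],[[-0.1,0.12,-0.42],[0,0,0]],[[-0.2,0.22,-0.42],[0,0,0]],[[-0.28,0.32,-0.42],[0,0,0]],[[-0.28,0.32,-0.42],[0,0,0]]], "grip_force": 40}}

```text
t: 7.0
eef_pos: [0.5574, 0.0539, 0.1363]
tool_rot: [0.003, -0.004, 1.0, 0.001]
contact_force: [-0.2, 0.5, -1.4]
gripper_width: 0.376
```

```bash
python3 - <<'E'
from h import *
o=obs()
mv((.579,.1468,.14),np.pi)
c=cam('side'); save('s9',c['pixels'],1.2)
c=cam('top'); save('t9',c['pixels'],1.2)
E
```

```text
{'t': np.float64(7.0), 'q': array([-0.5385,  0.3704,  0.4166,  1.9205, -0.1923,  0.8828,  1.5534]), 'eef_pos': array([0.5574, 0.0539, 0.1363]), 'tool_rot': array([ 0.003 , -0.0039,  1.    ,  0.001 ]), 'contact_force': array([-0.1933,  0.4518, -1.3791]), 'torque': array([-0.0109,  0.084 ,  0.0044]), 'gripper_width': np.float64(0.3764)}
yaw now -3.1338 shift [-0.0559  0.2319 -0.0086] turn [0.0003 0.0009 0.0012] F [-0.19  0.45 -1.38] t 7.0
```

View pics/s9.png

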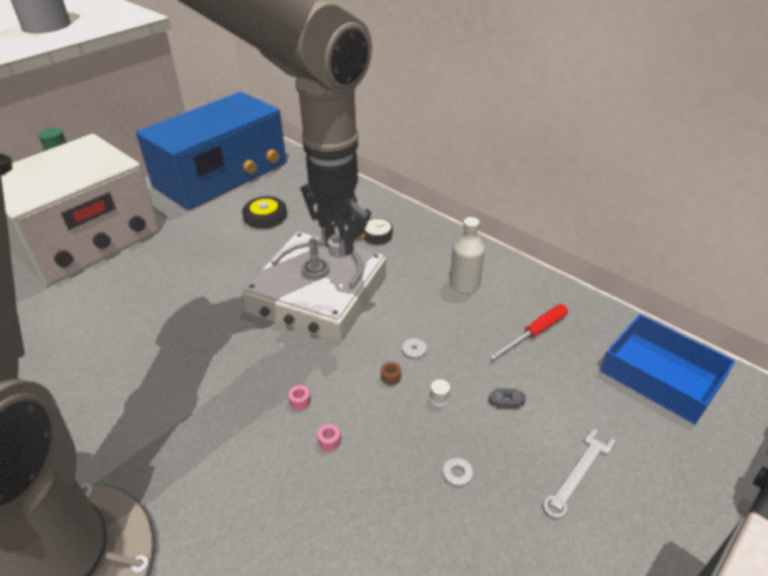

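```bash
python3 - <<'E'
from h import *
c=load('side'); crop(c,'s9c',280,175,40,45,8)
F=f(c)
vv,uu=np.mgrid[120:225,240:320]
zz=c['range_z'][120:225,240:320]
P=np.stack([(uu-c['cx'])/F*zz,(vv-c['cy'])/F*zz,zz],-1)@c['pose'][:3,:3].T+c['pose'][:3,3]
m=(np.hypot(P[...,0]-.5574,P[...,1]-.0539)<.07)&(P[...,2]>.1)
# per column profile: print z of points near central column v
for v in range(125,220,4):
    row=P[v-120]; mm=m[v-120]; 
    if mm.any(): print(v,'u',uu[0][mm].min(),uu[0][mm].max(),'z',np.round(row[mm][:,2].min(),3),np.round(row[mm][:,2].max(),3),'mid',np.round(row[mm][mm.sum()//2],3))
print(w2px(c,(.5574,.0539,.1363)),w2px(c,(.5574,.0539,.17)),w2px(c,(.5574,.0539,.24)))
E
```

```text
125 u 253 296 z 0.36 0.376 mid [0.529 0.024 0.374]
129 u 255 297 z 0.345 0.369 mid [0.531 0.025 0.366]
133 u 255 297 z 0.343 0.359 mid [0.532 0.027 0.357]
137 u 255 297 z 0.336 0.349 mid [0.535 0.03  0.347]
141 u 256 297 z 0.327 0.345 mid [0.531 0.024 0.344]
145 u 256 298 z 0.314 0.338 mid [0.531 0.025 0.336]
149 u 257 298 z 0.307 0.329 mid [0.531 0.023 0.328]
153 u 254 297 z 0.273 0.322 mid [0.529 0.026 0.32 ]
157 u 250 295 z 0.266 0.313 mid [0.525 0.03  0.313]
161 u 252 295 z 0.26 0.305 mid [0.525 0.029 0.305]
165 u 253 297 z 0.251 0.293 mid [0.546 0.051 0.277]
169 u 255 297 z 0.237 0.286 mid [0.536 0.038 0.279]
173 u 256 300 z 0.236 0.279 mid [0.539 0.034 0.271]
177 u 258 309 z 0.23 0.276 mid [0.544 0.027 0.263]
181 u 259 308 z 0.222 0.272 mid [0.546 0.03  0.252]
185 u 265 306 z 0.214 0.264 mid [0.548 0.027 0.243]
189 u 267 304 z 0.203 0.253 mid [0.545 0.024 0.237]
193 u 268 303 z 0.194 0.242 mid [0.547 0.024 0.227]
197 u 269 298 z 0.19 0.23 mid [0.546 0.032 0.215]
201 u 270 294 z 0.18 0.208 mid [0.565 0.061 0.18 ]
205 u 272 294 z 0.176 0.199 mid [0.544 0.035 0.195]
209 u 274 294 z 0.173 0.188 mid [0.546 0.035 0.185]
213 u 277 288 z 0.169 0.179 mid [0.548 0.04  0.171]
(np.float64(282.69755766129686), np.float64(221.57762349532533)) (np.float64(281.7833212408956), np.float64(208.32667443093757)) (np.float64(279.747452102787), np.float64(178.81877292008275))
```

View pics/s9c.png

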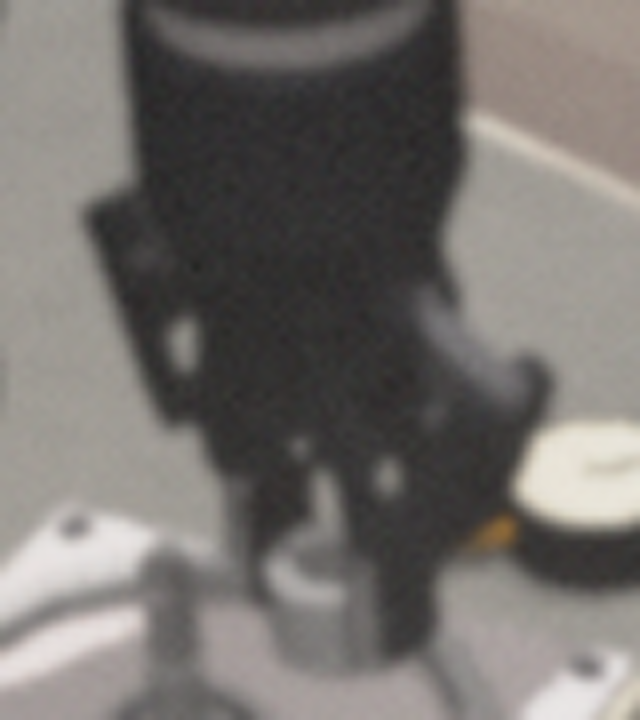

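Call:
{"api": "play_rows", "payload": {"motion": [[[-0.028,0.1,-0.008],[0,0,0.0006]],[[-0.056,0.2,-0.008],[0,0,0.001]],[[-0.056,0.232,-0.008],[0,0.0009,0.0012]],[[-0.056,0.232,0.01],[0,0.0009,0.0012]],[[-0.056,0.232,0.02],[0,0.0009,0.0012]],[[-0.056,0.232,0.02],[0,0.0009,0.0012]]]}}

```text
t: 7.7
eef_pos: [0.5754, 0.1385, 0.1265]
tool_rot: [-0.003, 0.004, 1.0, -0.001]
contact_force: [-0.1, 0.3, -1.3]
gripper_width: 0.383
```

```bash
python3 - <<'E'
from h import *
o=obs()
mv((.579,.1468,.118),np.pi)
c=cam('side'); u,v=map(int,w2px(c,(.579,.1468,.13)));crop(c,'s10',u,v,40,40,8); print(u,v)
c=cam('top'); u,v=map(int,w2px(c,(.579,.1468,.13)));crop(c,'t10',u,v,40,40,8)
E
```

```text
{'t': np.float64(7.7), 'q': array([-0.6431,  0.4388,  0.3943,  1.8429, -0.2077,  0.9062,  1.4105]), 'eef_pos': array([0.5754, 0.1385, 0.1265]), 'tool_rot': array([-0.0026,  0.0038,  1.    , -0.0013]), 'contact_force': array([-0.0662,  0.2639, -1.2593]), 'torque': array([ 0.0174,  0.0143, -0.0372]), 'gripper_width': np.float64(0.3835)}
yaw now 3.1339 shift [-0.0091  0.021   0.0213] turn [-0.0004 -0.0008 -0.0012] F [-0.07  0.26 -1.26] t 7.7
260 200
```

View pics/s10.png

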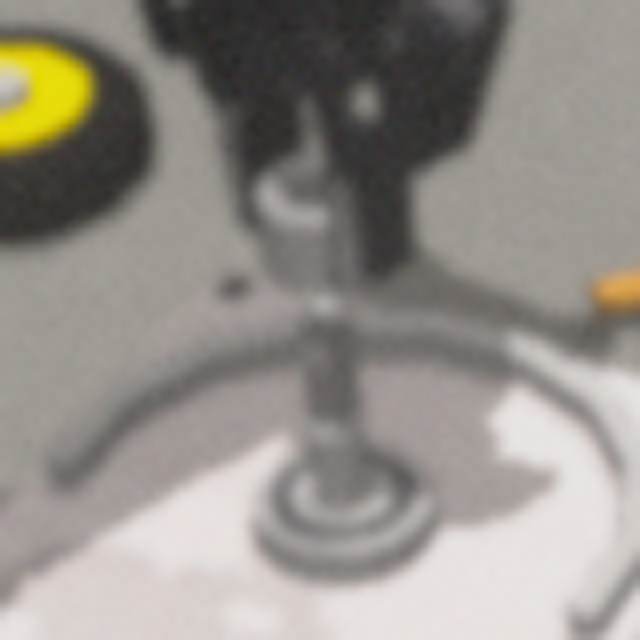

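View pics/t10.png

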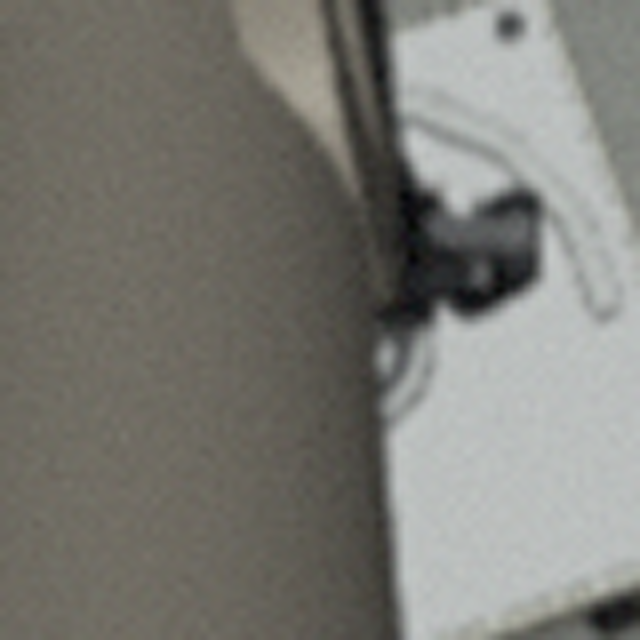

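```bash
cat >> h.py <<'E'
def ring(c,img,u0,v0,s,x,y,z,r,col):
    a=np.linspace(0,2*np.pi,60); pts=[]
    for t in a:
        u,v=w2px(c,(x+r*np.cos(t),y+r*np.sin(t),z)); pts.append(((u-u0+.5)*s,(v-v0+.5)*s))
    cv2.polylines(img,[np.array(pts).round().astype(np.int32)],True,col,1)
def overlay(n,name,ctr,w,h,s,rings):
    c=load(n); u,v=map(int,w2px(c,ctr)); u0,v0=u-w,v-h
    img=cv2.resize(c['pixels'][v0:v+h,u0:u+w],None,fx=s,fy=s,interpolation=cv2.INTER_CUBIC)
    for r in rings: ring(c,img,u0,v0,s,*r)
    save(name,img)
E
python3 - <<'E'
from h import *
R_=(255,0,0);G=(0,200,0);B=(0,0,255)
S=(.579,.1468)
overlay('side','ov1',(.579,.1468,.13),40,40,9,[(*S,.072,.026,R_),(*S,.098,.008,R_),(*S,.137,.0035,R_),(*S,.133,.0055,R_),(.5754,.1385,.1585,.017,G),(.5754,.1385,.1825,.017,G)])
E
```

```text
(no output)
```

View pics/ov1.png

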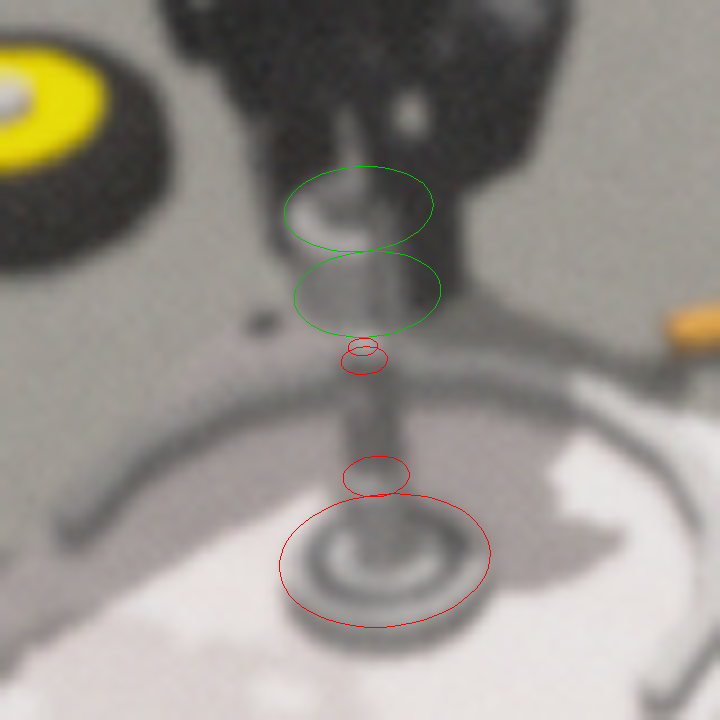

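Call:
{"api": "play_rows", "payload": {"motion": [[[-0.009,0.021,0.005],[-0.0004,-0.0008,-0.0012]],[[-0.009,0.021,0.01],[-0.0004,-0.0008,-0.0012]],[[-0.009,0.021,0.02],[-0.0004,-0.0008,-0.0012]],[[-0.009,0.021,0.02],[-0.0004,-0.0008,-0.0012]]]}}

```text
t: 8.2
eef_pos: [0.5793, 0.1477, 0.1187]
tool_rot: [0.0, -0.0, 1.0, 0.0]
contact_force: [-0.4, -0.3, -0.5]
gripper_width: 0.383
```

```bash
python3 - <<'E'
from h import *
o=obs();mv((.5792,.1468,.045),np.pi)
cam('side')
x,y,z=o['eef_pos']
R_=(255,0,0);G=(0,200,0)
S=(.5792,.1468)
overlay('side','ov2',(.579,.1468,.13),40,40,9,[(*S,.072,.026,R_),(*S,.098,.008,R_),(*S,.133,.0055,R_),(x,y,z+.032,.017,G),(x,y,z+.056,.017,G)])
E
```

```text
{'t': np.float64(8.2), 'q': array([-0.6464,  0.4539,  0.3855,  1.8395, -0.2147,  0.8885,  1.4112]), 'eef_pos': array([0.5793, 0.1477, 0.1187]), 'tool_rot': array([ 1.e-04, -3.e-04,  1.e+00,  3.e-04]), 'contact_force': array([-0.4284, -0.3298, -0.4532]), 'torque': array([-0.0195,  0.0518, -0.0195]), 'gripper_width': np.float64(0.3828)}
yaw now -3.1411 shift [ 0.0003 -0.0022  0.1843] turn [0.0001 0.     0.0001] F [-0.43 -0.33 -0.45] t 8.2
```

View pics/ov2.png

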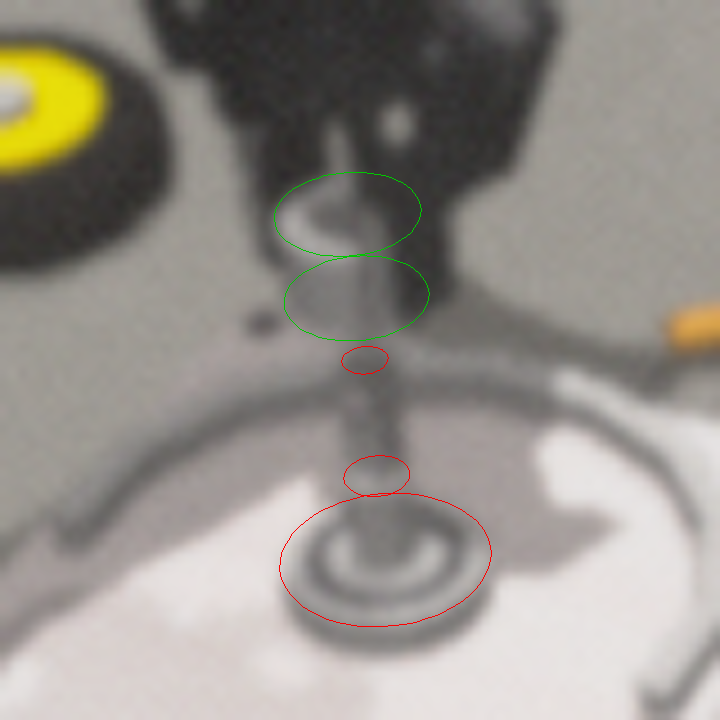

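Call:
{"api": "play_rows", "payload": {"motion": [[[0,-0.002,0.02],[0,0,0]],[[0,-0.002,0.04],[0,0,0]],[[0,-0.002,0.055],[0,0,0]],[[0,-0.002,0.07],[0,0,0]],[[0,-0.002,0.075],[0,0,0]],[[0,-0.002,0.075],[0,0,0]]]}}

```text
t: 8.85
eef_pos: [0.5793, 0.1467, 0.0885]
tool_rot: [-0.0, -0.0, 1.0, 0.0]
contact_force: [0.0, -0.8, -0.5]
gripper_width: 0.373
```

```bash
python3 - <<'E'
from h import *
o=obs();mv((.5792,.1468,.045),np.pi)
E
```

```text
{'t': np.float64(8.85), 'q': array([-0.6322,  0.4927,  0.3707,  1.8608, -0.2346,  0.8307,  1.4287]), 'eef_pos': array([0.5793, 0.1467, 0.0885]), 'tool_rot': array([-1.e-04, -2.e-04,  1.e+00,  1.e-04]), 'contact_force': array([ 0.0148, -0.7585, -0.4934]), 'torque': array([0.0173, 0.029 , 0.0305]), 'gripper_width': np.float64(0.373)}
yaw now -3.1412 shift [0.0002 0.0002 0.1088] turn [ 0.     -0.      0.0001] F [ 0.01 -0.76 -0.49] t 8.85
```

Call:
{"api": "play_rows", "payload": {"motion": [[[0,0,0.015],[0,0,0]],[[0,0,0.03],[0,0,0]],[[0,0,0.045],[0,0,0]],[[0,0,0.055],[0,0,0]],[[0,0,0.065],[0,0,0]],[[0,0,0.065],[0,0,0]]]}}

```text
t: 9.45
eef_pos: [0.5792, 0.1468, 0.062]
tool_rot: [-0.0, -0.0, 1.0, 0.0]
contact_force: [0.0, -0.6, -1.0]
gripper_width: 0.38
```

```bash
python3 - <<'E'
from h import *
o=obs();mv((.5792,.1468,.041),np.pi)
E
```

```text
{'t': np.float64(9.45), 'q': array([-0.6199,  0.5288,  0.3556,  1.8762, -0.2526,  0.7808,  1.4431]), 'eef_pos': array([0.5792, 0.1468, 0.062 ]), 'tool_rot': array([-3.e-04, -2.e-04,  1.e+00,  1.e-04]), 'contact_force': array([ 0.0243, -0.6228, -0.9905]), 'torque': array([0.0051, 0.0071, 0.0078]), 'gripper_width': np.float64(0.3799)}
yaw now -3.1411 shift [-0.0001  0.0001  0.0524] turn [ 0.     -0.0001  0.0001] F [ 0.02 -0.62 -0.99] t 9.45
```

Call:
{"api": "play_rows", "payload": {"motion": [[[0,0,0.012],[0,0,0]],[[0,0,0.024],[0,0,0]],[[0,0,0.036],[0,0,0]],[[0,0,0.046],[0,0,0]],[[0,0,0.05],[0,0,0]],[[0,0,0.05],[0,0,0]]]}}

```text
t: 10.05
eef_pos: [0.5791, 0.1468, 0.0417]
tool_rot: [-0.0, -0.0, 1.0, -0.0]
contact_force: [0.7, 1.0, -0.8]
gripper_width: 0.378
```

Call:
{"api": "play_rows", "payload": {"motion": [[[0,0,0.003],[0,0,0]],[[0,0,0.005],[0,0,0]],[[0,0,0.005],[0,0,0]]]}}

```text
t: 10.35
eef_pos: [0.5792, 0.1468, 0.0401]
tool_rot: [-0.0, -0.0, 1.0, 0.0]
contact_force: [-1.0, -0.7, 3.2]
gripper_width: 0.385
```

```bash
python3 - <<'E'
from h import *
o=obs()
E
```

```text
{'t': np.float64(10.35), 'q': array([-0.6088,  0.5597,  0.342 ,  1.8867, -0.2678,  0.7403,  1.4553]), 'eef_pos': array([0.5792, 0.1468, 0.0401]), 'tool_rot': array([-3.e-04, -2.e-04,  1.e+00,  1.e-04]), 'contact_force': array([-0.9614, -0.746 ,  3.2304]), 'torque': array([-0.0524,  0.292 ,  0.0192]), 'gripper_width': np.float64(0.3846)}
```

Call:
{"api": "play_rows", "payload": {"motion": [[[0,0,0],[0,0,0]],[[0,0,0],[0,0,0]],[[0,0,0],[0,0,0]],[[0,0,-0.1],[0,0,0]],[[0,0,-0.2],[0,0,0]],[[0,0,-0.3],[0,0,0]],[[0,0,-0.36],[0,0,0]]], "fingers": 58}}

```text
t: 11.05
eef_pos: [0.5805, 0.1468, 0.1874]
tool_rot: [0.001, -0.0, 1.0, 0.001]
contact_force: [-0.5, -0.1, -0.3]
gripper_width: 0.679
```

```bash
python3 - <<'E'
from h import *
o=obs();cam('side')
R_=(255,0,0);S=(.5792,.1468)
overlay('side','ov3',(.579,.1468,.11),50,40,8,[(*S,.096,.017,R_)])
mv((.4556,-.286,.12),np.pi);mv((.4556,-.286,.12),np.pi/2);mv((.4556,-.286,.12),3*np.pi/4)
E
```

```text
{'t': np.float64(11.05), 'q': array([-0.6724,  0.3757,  0.4165,  1.7784, -0.1758,  1.0207,  1.3809]), 'eef_pos': array([0.5805, 0.1468, 0.1874]), 'tool_rot': array([ 1.4e-03, -0.0e+00,  1.0e+00,  8.0e-04]), 'contact_force': array([-0.5303, -0.0693, -0.3222]), 'torque': array([ 0.0128, -0.0435, -0.0502]), 'gripper_width': np.float64(0.6786)}
yaw now 3.1414 shift [ 0.3178 -1.0837  0.1702] turn [ 0.0006  0.0011 -0.    ] F [1.59 0.2  2.94] t 11.1
yaw now 3.1414 shift [ 0.3178 -1.0837  0.1702] turn [0.0013 0.0004 0.25  ] F [1.59 0.2  2.94] t 11.1
yaw now 3.1414 shift [ 0.3178 -1.0837  0.1702] turn [0.001  0.0008 0.125 ] F [1.59 0.2  2.94] t 11.1
```

View pics/ov3.png

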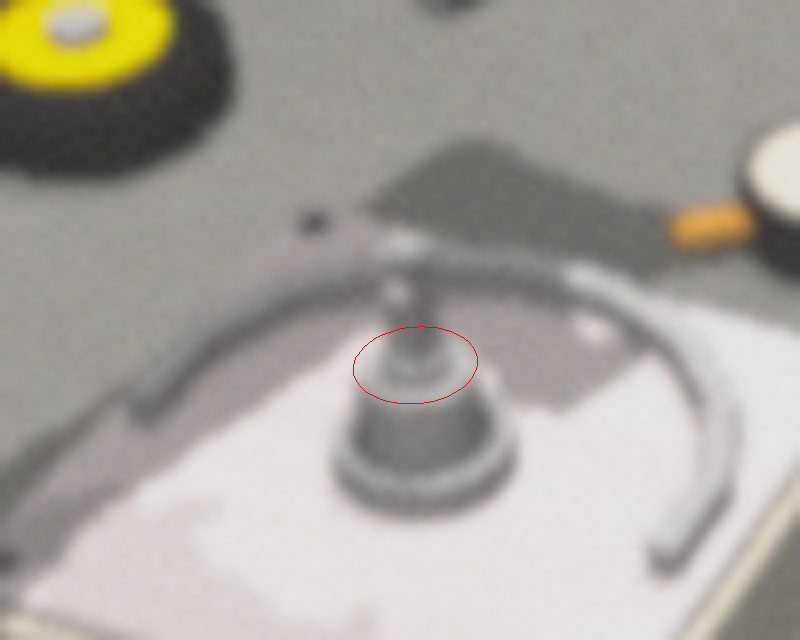

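Call:
{"api": "play_rows", "payload": {"motion": [[[0.04,-0.12,0],[0,0,0.023]],[[0.08,-0.24,0],[0,0,0.046]],[[0.12,-0.36,0],[0,0,0.069]],[[0.16,-0.48,0],[0,0,0.092]],[[0.2,-0.6,0],[0,0,0.115]],[[0.23,-0.72,0],[0,0,0.138]],[[0.26,-0.84,0.05],[0,0,0.161]],[[0.29,-0.96,0.1],[0,0,0.184]]]}}

```text
t: 11.9
eef_pos: [0.4683, -0.2307, 0.1516]
tool_rot: [0.003, 0.549, 0.836, 0.004]
contact_force: [1.2, 1.1, -0.4]
gripper_width: 0.682
```

```bash
python3 - <<'E'
from h import *
o=obs();cam('side'); overlay('side','ov4',(.4556,-.286,.0),40,40,8,[(.4556,-.286,.008,.022,(255,0,0)),(.4556,-.286,.008,.0095,(255,0,0))])
cam('top'); overlay('top','ov4t',(.579,.1468,.11),40,40,8,[(.579,.1468,.096,.017,(255,0,0)),(.579,.1468,.137,.0035,(0,255,0))])
mv((.4556,-.286,.02),np.pi/4)
E
```

```text
{'t': np.float64(11.9), 'q': array([-0.2849,  0.3415,  0.7771,  2.0081, -0.3133,  0.9026,  1.0679]), 'eef_pos': array([ 0.4683, -0.2307,  0.1516]), 'tool_rot': array([0.003 , 0.5488, 0.8359, 0.004 ]), 'contact_force': array([ 1.1785,  1.0846, -0.3656]), 'torque': array([-0.0285, -0.0797,  0.0067]), 'gripper_width': np.float64(0.6815)}
yaw now 1.9714 shift [-0.1084 -0.0702  0.3247] turn [ 0.0006 -0.0002  0.1888] F [-0.56  0.56  0.32] t 12.0
```

View pics/ov4.png

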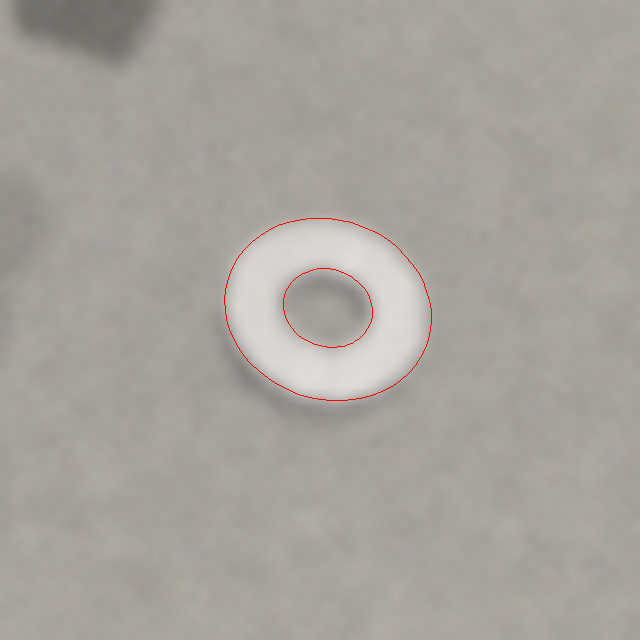

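View pics/ov4t.png

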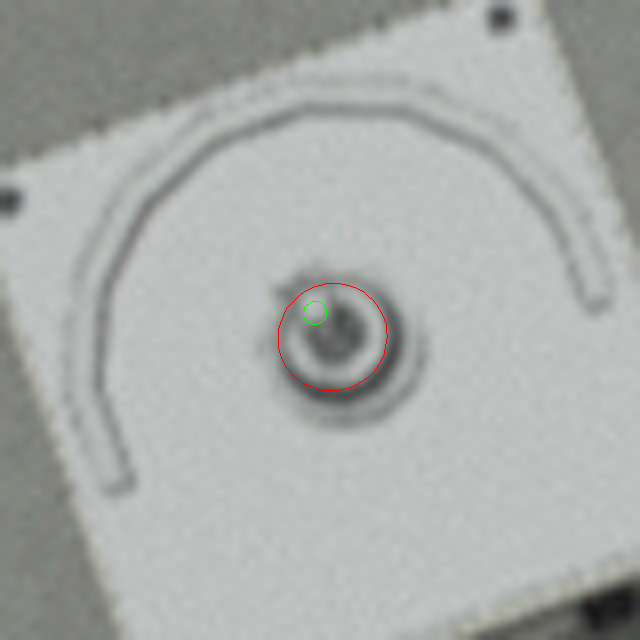

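Call:
{"api": "play_rows", "payload": {"motion": [[[-0.05,-0.03,0.05],[0,0,0.023]],[[-0.09,-0.06,0.1],[0,0,0.046]],[[-0.108,-0.07,0.15],[0,0,0.069]],[[-0.108,-0.07,0.2],[0,0,0.092]],[[-0.108,-0.07,0.25],[0,0,0.115]],[[-0.108,-0.07,0.28],[0,0,0.138]],[[-0.108,-0.07,0.3],[0,0,0.161]],[[-0.108,-0.07,0.3],[0,0,0.188]]]}}

```text
t: 12.8
eef_pos: [0.4549, -0.2851, 0.0285]
tool_rot: [-0.0, 0.92, 0.391, 0.001]
contact_force: [-0.2, 0.1, 0.4]
gripper_width: 0.675
```

```bash
python3 - <<'E'
from h import *
o=obs()
mv((.4556,-.286,-.037),np.pi/4)
E
```

```text
{'t': np.float64(12.8), 'q': array([-0.2171,  0.672 ,  0.9002,  2.0604, -0.7673,  0.783 ,  0.3947]), 'eef_pos': array([ 0.4549, -0.2851,  0.0285]), 'tool_rot': array([-5.000e-04,  9.202e-01,  3.915e-01,  1.000e-03]), 'contact_force': array([-0.2249,  0.1055,  0.4201]), 'torque': array([-0.0229,  0.0131, -0.0549]), 'gripper_width': np.float64(0.6751)}
yaw now 0.8045 shift [-0.0008  0.0029  0.1639] turn [-0.     -0.0004  0.003 ] F [-0.22  0.11  0.42] t 12.8
```

Call:
{"api": "play_rows", "payload": {"motion": [[[-0.001,0.003,0.06],[0,0,0.003]],[[-0.001,0.003,0.11],[0,0,0.003]],[[-0.001,0.003,0.14],[0,0,0.003]],[[-0.001,0.003,0.145],[0,0,0.003]],[[-0.001,0.003,0.145],[0,0,0.003]]], "fingers": 52}}

```text
t: 13.3
eef_pos: [0.4556, -0.2862, -0.0293]
tool_rot: [-0.001, 0.924, 0.383, 0.001]
contact_force: [-0.3, 0.3, 0.4]
gripper_width: 0.612
```

```bash
python3 - <<'E'
from h import *
o=obs()
mv((.4556,-.286,-.037),np.pi/4)
c=cam('side'); overlay('side','ov5',(.4556,-.286,.02),45,40,8,[])
E
```

```text
{'t': np.float64(13.3), 'q': array([-0.1404,  0.7523,  0.7927,  2.0727, -0.8746,  0.6903,  0.457 ]), 'eef_pos': array([ 0.4556, -0.2862, -0.0293]), 'tool_rot': array([-5.000e-04,  9.238e-01,  3.828e-01,  1.000e-03]), 'contact_force': array([-0.3006,  0.3407,  0.4034]), 'torque': array([ 0.023 ,  0.0231, -0.0438]), 'gripper_width': np.float64(0.6116)}
yaw now 0.7856 shift [ 0.0003 -0.0003  0.0192] turn [-0.     -0.0004  0.    ] F [-0.3   0.34  0.4 ] t 13.3
```

View pics/ov5.png

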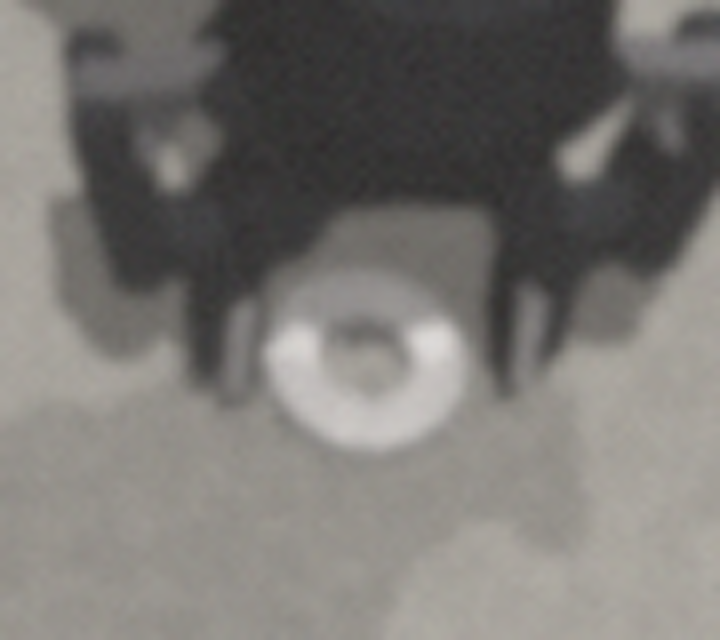

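Call:
{"api": "play_rows", "payload": {"motion": [[[0,0,0.007],[0,0,0]],[[0,0,0.013],[0,0,0]],[[0,0,0.019],[0,0,0]],[[0,0,0.019],[0,0,0]]]}}

```text
t: 13.75
eef_pos: [0.4558, -0.2862, -0.0367]
tool_rot: [-0.0, 0.924, 0.383, 0.001]
contact_force: [0.0, 0.3, -0.5]
gripper_width: 0.611
```

```bash
python3 - <<'E'
from h import *
o=obs()
c=cam('side'); overlay('side','ov6',(.4556,-.286,.02),45,40,8,[])
u0,v0=map(int,w2px(c,(.4556,-.286,.02))); u0-=45; v0-=40
for u,v in [(235,390),(235,400),(235,410),(235,420),(500,390),(520,380),(505,400),(505,410)]: print(u,v,(px2w(c,u0+u/8,v0+v/8)*1000).round(1))
E
```

```text
{'t': np.float64(13.75), 'q': array([-0.1305,  0.762 ,  0.7781,  2.0735, -0.8884,  0.6778,  0.4673]), 'eef_pos': array([ 0.4558, -0.2862, -0.0367]), 'tool_rot': array([-3.000e-04,  9.238e-01,  3.828e-01,  1.300e-03]), 'contact_force': array([ 0.0444,  0.2777, -0.5205]), 'torque': array([-0.0558,  0.062 , -0.0399]), 'gripper_width': np.float64(0.6109)}
235 390 [ 426.9 -273.6   13.4]
235 400 [ 426.8 -273.9    9.9]
235 410 [ 426.7 -274.2    6.4]
235 420 [ 428.6 -273.2   -0.9]
500 390 [ 467.9 -312.9    8.2]
520 380 [ 469.7 -316.2   13.5]
505 400 [ 467.3 -314.8    7.1]
505 410 [ 4.692e+02 -3.142e+02  2.000e-01]
```

View pics/ov6.png

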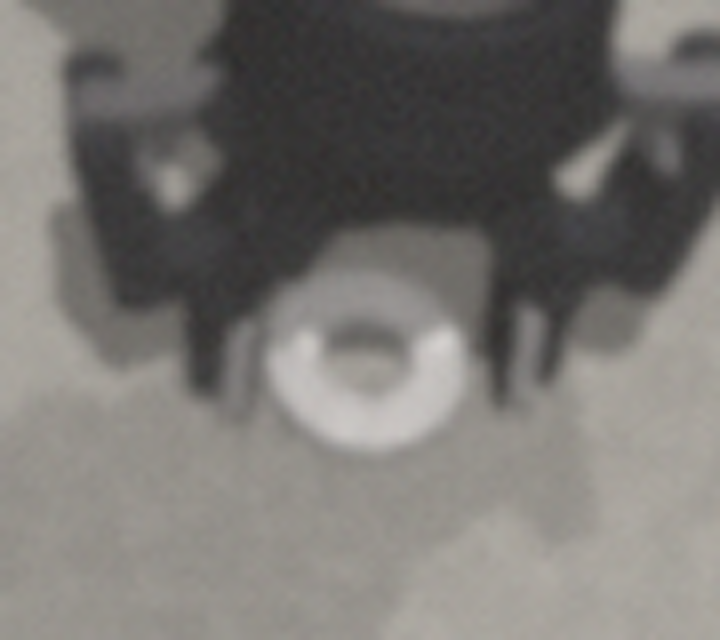

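Call:
{"api": "play_rows", "payload": {"motion": [[[0,0,0.004],[0,0,0]],[[0,0,0.007],[0,0,0]],[[0,0,0.007],[0,0,0]]]}}

```text
t: 14.1
eef_pos: [0.4559, -0.2863, -0.0389]
tool_rot: [-0.0, 0.924, 0.383, 0.002]
contact_force: [-1.5, 2.4, 7.2]
gripper_width: 0.61
```

Call:
{"api": "play_rows", "payload": {"motion": [[[0,0,0],[0,0,0]],[[0,0,0],[0,0,0]],[[0,0,0],[0,0,0]],[[0,0,0],[0,0,0]]], "fingers": 30}}

```text
t: 14.5
eef_pos: [0.457, -0.2872, -0.0372]
tool_rot: [0.0, 0.924, 0.382, 0.003]
contact_force: [-1.1, 2.4, 18.9]
gripper_width: 0.491
```

```bash
python3 - <<'E'
from h import *
o=obs()
c=cam('side'); overlay('side','ov7',(.4556,-.286,.02),45,40,8,[])
E
```

```text
{'t': np.float64(14.5), 'q': array([-0.1268,  0.7626,  0.7756,  2.0722, -0.8926,  0.6761,  0.471 ]), 'eef_pos': array([ 0.457 , -0.2872, -0.0372]), 'tool_rot': array([2.000e-04, 9.240e-01, 3.824e-01, 2.800e-03]), 'contact_force': array([-1.0792,  2.3854, 18.903 ]), 'torque': array([ 0.6481,  0.5851, -0.0362]), 'gripper_width': np.float64(0.4906)}
```

View pics/ov7.png

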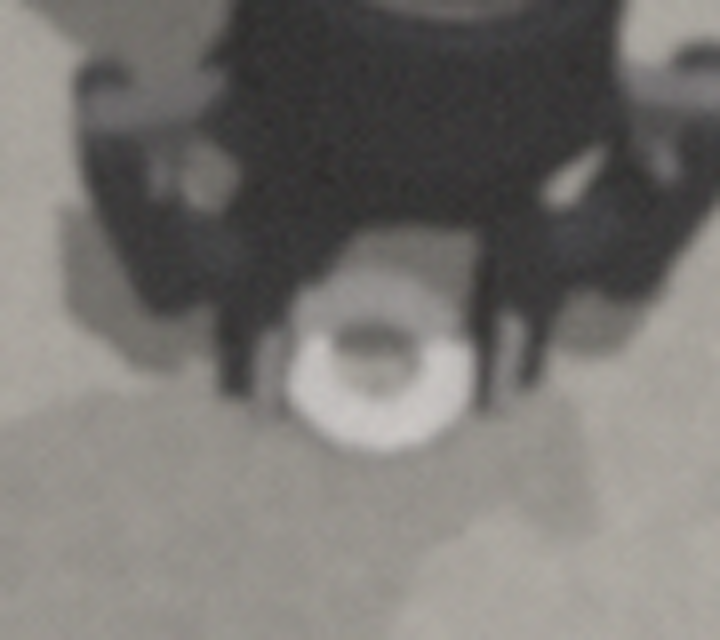

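Call:
{"api": "play_rows", "payload": {"motion": [[[0,0,-0.03],[0,0,0]],[[0,0,-0.1],[0,0,0]],[[0,0,-0.2],[0,0,0]],[[0.02,-0.02,-0.31],[0,0,0]],[[0.1,-0.06,-0.4],[0,0,0]],[[0.22,-0.12,-0.44],[0,0,0]],[[0.33,-0.18,-0.44],[0,0,0]],[[0.44,-0.24,-0.44],[0,0,0]]], "grip_force": 50}}

```text
t: 15.35
eef_pos: [0.5116, -0.0998, 0.1405]
tool_rot: [0.0, 0.924, 0.382, 0.004]
contact_force: [1.3, -0.9, -0.7]
gripper_width: 0.481
```

```bash
python3 - <<'E'
from h import *
o=obs();mv((.5792,.1468,.135),np.pi/4)
c=cam('side'); x,y,z=o['eef_pos']; overlay('side','ov8',(x,y,z+.04),45,40,8,[(x,y,z+.0372,.022,(255,0,0)),(x,y,z+.0452,.022,(255,0,0)),(x,y,z+.0452,.0095,(255,0,0))])
E
```

```text
{'t': np.float64(15.35), 'q': array([-0.7889,  0.5326,  1.1658,  2.0306, -0.6072,  0.9704, -0.0958]), 'eef_pos': array([ 0.5116, -0.0998,  0.1405]), 'tool_rot': array([2.000e-04, 9.241e-01, 3.821e-01, 3.800e-03]), 'contact_force': array([ 1.2528, -0.8706, -0.6907]), 'torque': array([-0.034 , -0.0219,  0.0096]), 'gripper_width': np.float64(0.4806)}
yaw now 0.7841 shift [ 0.555  -0.3172  0.0165] turn [ 0.0005 -0.0011 -0.0002] F [ 1.25 -0.87 -0.69] t 15.35
```

View pics/ov8.png

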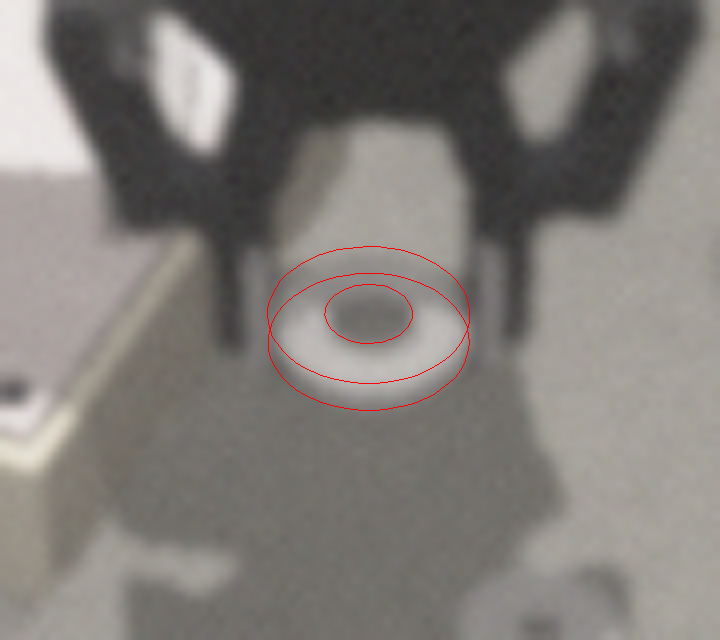

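Call:
{"api": "play_rows", "payload": {"motion": [[[0.11,-0.063,0],[0,0,0]],[[0.22,-0.126,0],[0,0,0]],[[0.33,-0.19,0],[0,0,0]],[[0.44,-0.25,0],[0,0,0]],[[0.52,-0.3,0.01],[0,-0.001,0]],[[0.555,-0.317,0.016],[0,-0.001,0]],[[0.555,-0.317,0.016],[0,-0.001,0]],[[0.555,-0.317,0.016],[0,-0.001,0]]]}}

```text
t: 16.2
eef_pos: [0.5787, 0.1567, 0.1345]
tool_rot: [-0.0, 0.922, 0.388, 0.0]
contact_force: [0.1, -1.4, 0.8]
gripper_width: 0.484
```

```bash
python3 - <<'E'
from h import *
o=obs();mv((.5792,.1468,.115),np.pi/4)
c=cam('side'); x,y,z=o['eef_pos']; S=(.5792,.1468); overlay('side','ov9',(*S,.15),45,40,8,[(x,y,z+.0372,.022,(255,0,0)),(x,y,z+.0452,.0095,(255,0,0)),(*S,.133,.0055,(0,255,0)),(*S,.096,.017,(0,255,0))])
E
```

```text
{'t': np.float64(16.2), 'q': array([-1.1206,  0.688 ,  1.1189,  1.8497, -0.71  ,  1.0711, -0.4951]), 'eef_pos': array([0.5787, 0.1567, 0.1345]), 'tool_rot': array([-5.000e-04,  9.218e-01,  3.876e-01,  3.000e-04]), 'contact_force': array([ 0.0854, -1.43  ,  0.7777]), 'torque': array([-0.0219,  0.0023,  0.0117]), 'gripper_width': np.float64(0.4841)}
yaw now 0.796 shift [-0.0168  0.0183  0.0487] turn [-0.0001 -0.0001  0.0017] F [ 0.09 -1.43  0.78] t 16.2
```

View pics/ov9.png

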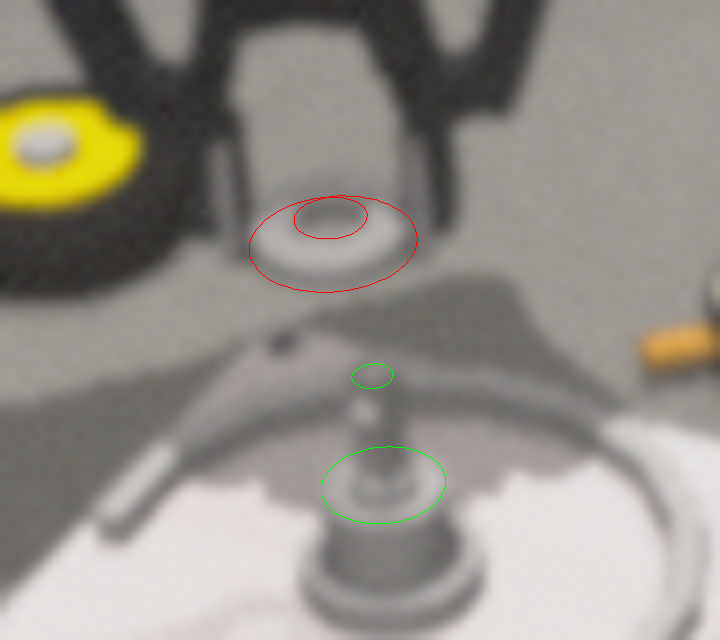

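Call:
{"api": "play_rows", "payload": {"motion": [[[-0.017,0.018,0.01],[0,0,0.0017]],[[-0.017,0.018,0.03],[0,0,0.0017]],[[-0.017,0.018,0.045],[0,0,0.0017]],[[-0.017,0.018,0.045],[0,0,0.0017]],[[-0.017,0.018,0.045],[0,0,0.0017]]]}}

```text
t: 16.75
eef_pos: [0.5789, 0.1459, 0.1165]
tool_rot: [-0.001, 0.924, 0.382, 0.0]
contact_force: [0.0, -0.9, -0.1]
gripper_width: 0.481
```

```bash
python3 - <<'E'
from h import *
o=obs();mv((.5792,.1468,.085),np.pi/4)
c=cam('side'); x,y,z=o['eef_pos']; S=(.5792,.1468); overlay('side','ov10',(*S,.13),45,40,8,[(x,y,z+.0372,.022,(255,0,0)),(x,y,z+.0452,.0095,(255,0,0)),(*S,.133,.0055,(0,255,0)),(*S,.096,.017,(0,255,0))])
E
```

```text
{'t': np.float64(16.75), 'q': array([-1.0919,  0.7036,  1.0976,  1.8697, -0.7327,  1.0404, -0.4727]), 'eef_pos': array([0.5789, 0.1459, 0.1165]), 'tool_rot': array([-7.000e-04,  9.243e-01,  3.818e-01,  2.000e-04]), 'contact_force': array([ 0.0195, -0.9495, -0.1483]), 'torque': array([0.0195, 0.0119, 0.0115]), 'gripper_width': np.float64(0.4807)}
yaw now 0.7834 shift [ 0.0021 -0.001   0.0786] turn [-0.0002 -0.0001 -0.0003] F [ 0.02 -0.95 -0.15] t 16.75
```

View pics/ov10.png

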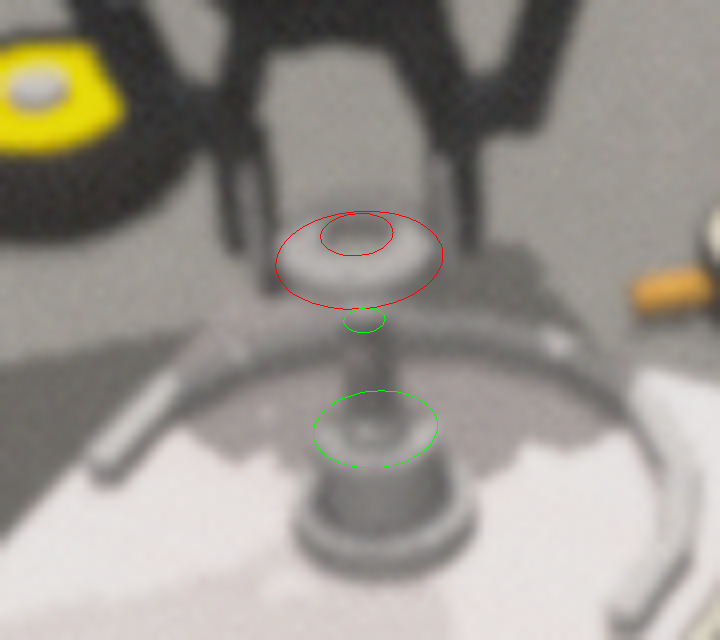

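Call:
{"api": "play_rows", "payload": {"motion": [[[0.002,-0.001,0.02],[0,0,0]],[[0.002,-0.001,0.04],[0,0,0]],[[0.002,-0.001,0.055],[0,0,0]],[[0.002,-0.001,0.07],[0,0,0]],[[0.002,-0.001,0.08],[0,0,0]],[[0.002,-0.001,0.08],[0,0,0]]]}}

```text
t: 17.4
eef_pos: [0.579, 0.1468, 0.084]
tool_rot: [-0.001, 0.924, 0.382, -0.0]
contact_force: [-0.8, 0.4, 0.4]
gripper_width: 0.481
```

```bash
python3 - <<'E'
from h import *
o=obs();mv((.5792,.1468,.0608),np.pi/4)
E
```

```text
{'t': np.float64(17.4), 'q': array([-1.065 ,  0.7385,  1.0522,  1.8904, -0.7758,  0.9905, -0.4449]), 'eef_pos': array([0.579 , 0.1468, 0.084 ]), 'tool_rot': array([-6.000e-04,  9.242e-01,  3.818e-01, -1.000e-04]), 'contact_force': array([-0.8003,  0.4367,  0.4374]), 'torque': array([ 0.0061, -0.0196,  0.0079]), 'gripper_width': np.float64(0.4809)}
yaw now 0.7836 shift [0.0005 0.0004 0.058 ] turn [-0.0002 -0.     -0.0003] F [-0.8   0.44  0.44] t 17.4
```

Call:
{"api": "play_rows", "payload": {"motion": [[[0,0,0.012],[0,0,0]],[[0,0,0.024],[0,0,0]],[[0,0,0.036],[0,0,0]],[[0,0,0.046],[0,0,0]],[[0,0,0.052],[0,0,0]],[[0,0,0.056],[0,0,0]],[[0,0,0.056],[0,0,0]]]}}

```text
t: 18.1
eef_pos: [0.5789, 0.1467, 0.0615]
tool_rot: [-0.001, 0.924, 0.382, -0.0]
contact_force: [-0.5, -0.3, -0.3]
gripper_width: 0.479
```

Call:
{"api": "play_rows", "payload": {"motion": [[[0,0,0.003],[0,0,0]],[[0,0,0.005],[0,0,0]],[[0,0,0.005],[0,0,0]]]}}

```text
t: 18.4
eef_pos: [0.5789, 0.1468, 0.0594]
tool_rot: [-0.001, 0.924, 0.382, -0.0]
contact_force: [0.3, 0.2, -0.3]
gripper_width: 0.481
```

```bash
python3 - <<'E'
from h import *
o=obs()
E
```

```text
{'t': np.float64(18.4), 'q': array([-1.0434,  0.7654,  1.0168,  1.9042, -0.8097,  0.9528, -0.4219]), 'eef_pos': array([0.5789, 0.1468, 0.0594]), 'tool_rot': array([-6.000e-04,  9.242e-01,  3.818e-01, -2.000e-04]), 'contact_force': array([ 0.2786,  0.244 , -0.3235]), 'torque': array([-0.0178,  0.0024,  0.0084]), 'gripper_width': np.float64(0.4807)}
```

Call:
{"api": "play_rows", "payload": {"motion": [[[0,0,0.003],[0,0,0]],[[0,0,0.005],[0,0,0]],[[0,0,0.005],[0,0,0]]]}}

```text
t: 18.7
eef_pos: [0.5792, 0.1468, 0.0588]
tool_rot: [-0.001, 0.924, 0.382, 0.0]
contact_force: [-5.4, 0.8, 13.1]
gripper_width: 0.483
```

Call:
{"api": "play_rows", "payload": {"motion": [[[0,0,-0.001],[0,0,0]],[[0,0,-0.001],[0,0,0]],[[0,0,-0.001],[0,0,0]],[[0,0,-0.08],[0,0,0]],[[0,0,-0.18],[0,0,0]],[[0,0,-0.28],[0,0,0]],[[0,0,-0.32],[0,0,0]]], "fingers": 62}}

```text
t: 19.4
eef_pos: [0.581, 0.1461, 0.1902]
tool_rot: [-0.001, 0.924, 0.381, 0.002]
contact_force: [-0.3, -0.4, -0.3]
gripper_width: 0.723
```

```bash
python3 - <<'E'
from h import *
o=obs();cam('side');S=(.5792,.1468)
overlay('side','ov11',(*S,.11),35,35,10,[(*S,.104,.022,(255,0,0))])
c=load('side'); crop(c,'ret',423,331,30,25,12)
c=cam('top'); crop(c,'rett',416,246,25,25,14)
E
```

```text
{'t': np.float64(19.4), 'q': array([-1.148 ,  0.6317,  1.1896,  1.8027, -0.6453,  1.1572, -0.5349]), 'eef_pos': array([0.581 , 0.1461, 0.1902]), 'tool_rot': array([-8.000e-04,  9.244e-01,  3.815e-01,  2.400e-03]), 'contact_force': array([-0.2551, -0.3822, -0.3493]), 'torque': array([-0.0145, -0.0359, -0.0173]), 'gripper_width': np.float64(0.7229)}
```

View pics/ov11.png

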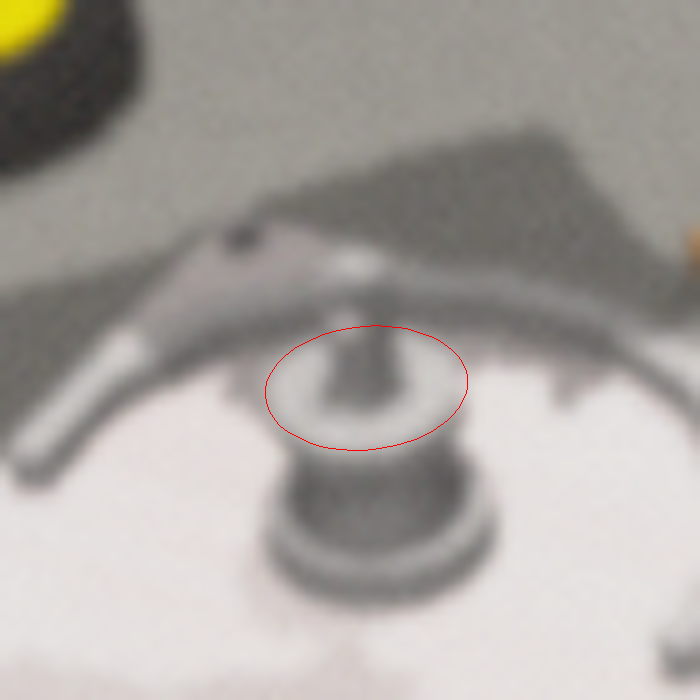

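View pics/ret.png

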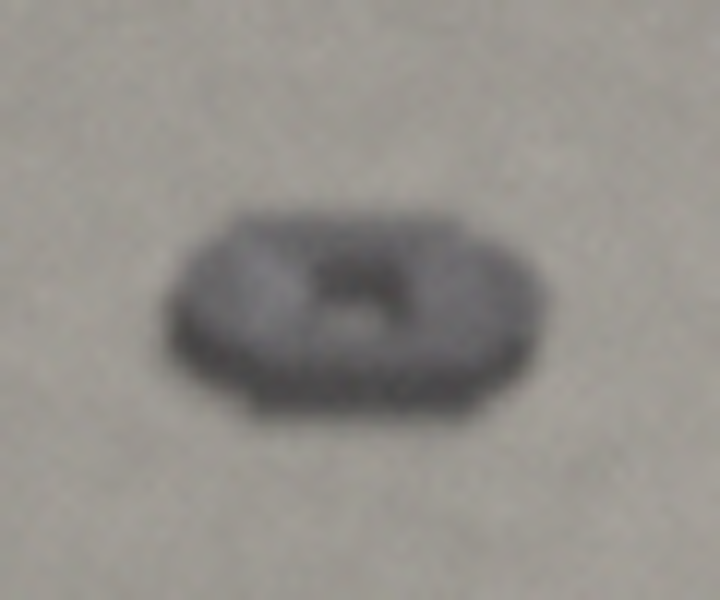

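View pics/rett.png

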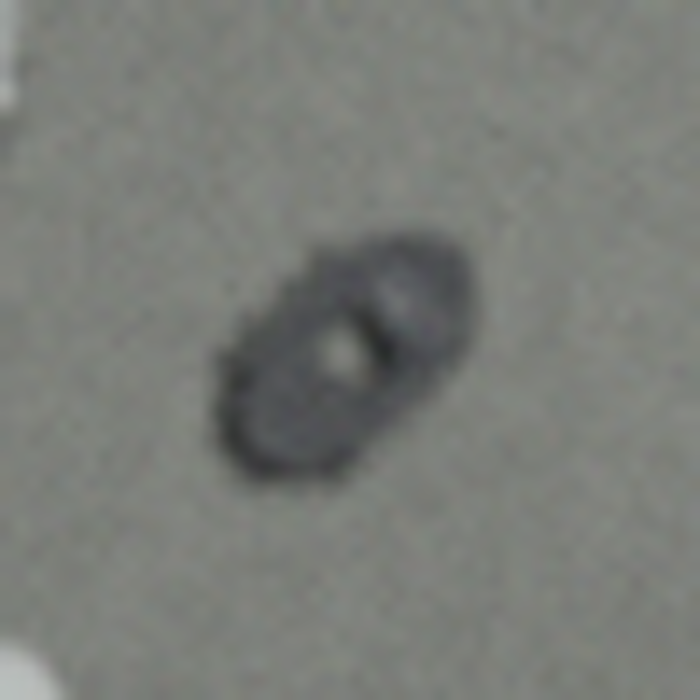

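```bash
cat >> h.py <<'E'
def retov(n,name,ctr,yaw,z,s=12,w=30,h=25,zb=None):
    c=load(n); u,v=map(int,w2px(c,(*ctr,z))); u0,v0=u-w,v-h
    img=cv2.resize(c['pixels'][v0:v+h,u0:u+w],None,fx=s,fy=s,interpolation=cv2.INTER_CUBIC)
    ca,sa=np.cos(yaw),np.sin(yaw)
    def poly(P,zz,col):
        pts=[]
        for a,b in P:
            uu,vv=w2px(c,(ctr[0]+ca*a-sa*b,ctr[1]+sa*a+ca*b,zz)); pts.append(((uu-u0+.5)*s,(vv-v0+.5)*s))
        cv2.polylines(img,[np.array(pts).round().astype(np.int32)],True,col,1)
    sq=[(.0065,.0065),(-.0065,.0065),(-.0065,-.0065),(.0065,-.0065)]
    t=np.linspace(-np.pi/2,np.pi/2,12)
    out=[(.0185+.011*np.cos(q),.011*np.sin(q)) for q in t]+[(.0185,.015),(-.0185,.015)]+[(-.0185-.011*np.cos(q),.011*np.sin(-q)) for q in t]+[(-.0185,-.015),(.0185,-.015)]
    poly(sq,z,(255,0,0)); poly(out,z,(255,0,0)); poly(out,z-.014,(0,200,0))
    save(name,img)
E
python3 - <<'E'
from h import *
c=load('side')
g=lambda u,v:px2w(c,393+u/12-.46,306+v/12-.46,.014)
a,b,m=g(180,297),g(545,297),g(360,300); print(a,b,m,(a+b)/2,np.degrees(np.arctan2(b[1]-a[1],b[0]-a[0])),np.linalg.norm(b-a))
m=g(360,300)[:2]; yaw=np.arctan2(b[1]-a[1],b[0]-a[0])
retov('side','rv1',m,yaw,.014)
E
```

```text
[ 0.59074452 -0.24353193  0.014     ] [ 0.6298323  -0.28566917  0.014     ] [ 0.60953309 -0.26466153  0.014     ] [ 0.61028841 -0.26460055  0.014     ] -47.15006574163184 0.057475223796752864
```

View pics/rv1.png

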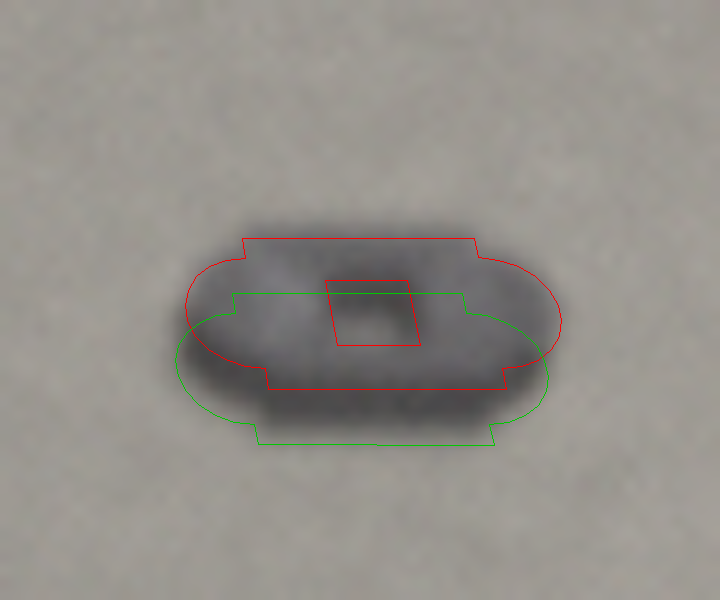

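```bash
python3 - <<'E'
from h import *
retov('side','rv2',(.6112,-.2625),np.radians(-47),.014)
retov('top','rv2t',(.6125,-.2615),np.radians(-47),.014,s=14,w=25,h=20)
mv((.6112,-.2625,.1),np.radians(-47));mv((.6112,-.2625,.1),np.radians(133))
E
```

```text
yaw now 0.7834 shift [-0.6687  0.7785  0.2189] turn [-0.0007 -0.0006  0.2552] F [ 0.23 -0.63 -0.23] t 19.5
yaw now 0.7834 shift [-0.6687  0.7785  0.2189] turn [ 0.0005 -0.0007 -0.2448] F [ 0.23 -0.63 -0.23] t 19.5
```

View pics/rv2.png

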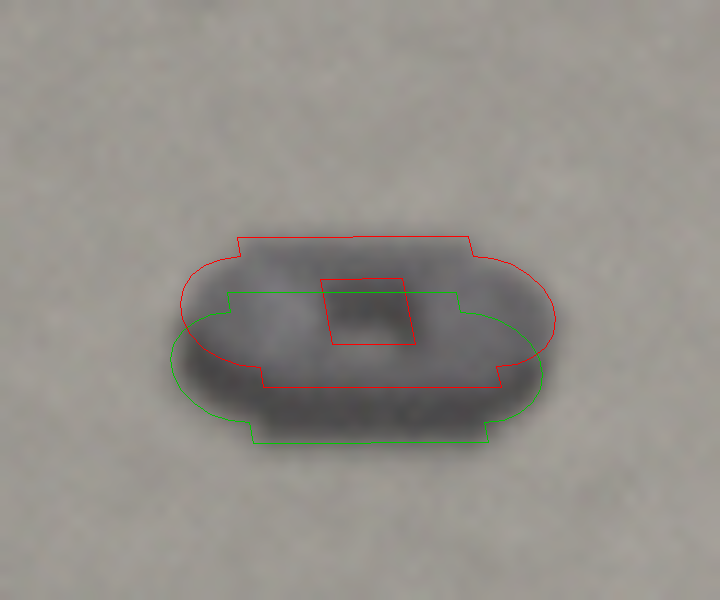

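View pics/rv2t.png

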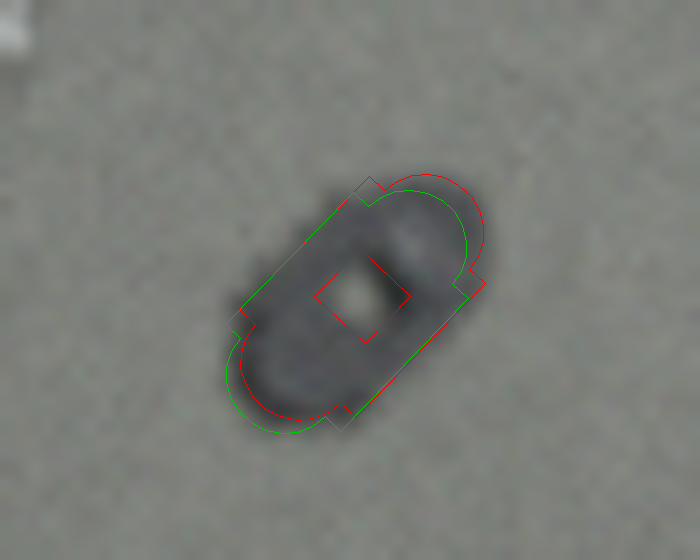

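Call:
{"api": "play_rows", "payload": {"motion": [[[-0.08,0.1,0],[0,0,-0.023]],[[-0.17,0.2,0],[0,0,-0.046]],[[-0.25,0.3,0],[0,0,-0.069]],[[-0.34,0.4,0],[0,0,-0.092]],[[-0.42,0.5,0],[0,0,-0.115]],[[-0.5,0.6,0],[0,0,-0.138]],[[-0.58,0.7,0.04],[0,0,-0.161]],[[-0.65,0.76,0.08],[0,0,-0.184]]], "fingers": 46}}

```text
t: 20.3
eef_pos: [0.6117, -0.2484, 0.1562]
tool_rot: [0.0, 0.563, 0.827, 0.003]
contact_force: [0.2, -0.8, 0.4]
gripper_width: 0.54
```

```bash
python3 - <<'E'
from h import *
o=obs();mv((.6116,-.2628,.03),np.radians(133))
acc=0
for i in range(3): acc=acc+cam('side')['pixels'].astype(float)
acc/=3
c=load('side'); S=(.5792,.1468)
u,v=w2px(c,(*S,.115)); print('axis px',[np.round(w2px(c,(*S,z)),2) for z in (.104,.115,.122,.137)])
im=acc[int(v)-18:int(v)+14,int(u)-16:int(u)+16]; im=np.clip((im-60)*1.5,0,255).astype(np.uint8)
print('origin',int(u)-16,int(v)-18)
save('shaftz',im,20)
g=acc.mean(2)
for vv in range(190,216,2): print(vv,g[vv,252:272].round().astype(int))
E
```

```text
{'t': np.float64(20.3), 'q': array([-0.2269,  0.597 ,  0.771 ,  1.6708, -0.4706,  1.0659,  1.0662]), 'eef_pos': array([ 0.6117, -0.2484,  0.1562]), 'tool_rot': array([2.000e-04, 5.627e-01, 8.267e-01, 2.800e-03]), 'contact_force': array([ 0.1985, -0.8239,  0.3569]), 'torque': array([-0.0275, -0.0366,  0.0081]), 'gripper_width': np.float64(0.5397)}
yaw now 1.9463 shift [-0.0344 -0.015   0.3154] turn [ 0.0009 -0.0003 -0.0597] F [ 0.2  -0.82  0.36] t 20.3
axis px [array([261.1 , 210.17]), array([260.69, 206.15]), array([260.42, 203.57]), array([259.84, 197.96])]
origin 244 188
190 [163 163 163 164 163 162 161 161 161 160 160 161 161 159 161 161 160 160
 163 160]
192 [164 163 163 162 162 163 163 164 161 162 161 163 161 161 159 159 160 160
 161 162]
194 [199 198 193 187 178 170 164 163 163 163 162 161 161 160 158 160 162 162
 162 161]
196 [225 231 230 229 226 220 214 205 196 188 181 177 172 166 165 162 161 159
 160 160]
198 [231 232 231 230 230 226 219 212 208 201 198 197 198 197 192 186 179 177
 174 175]
200 [226 222 219 218 212 190 167 156 153 148 142 150 177 198 206 207 203 204
 204 203]
202 [201 189 179 173 163 147 140 136 127 117 112 116 131 141 143 144 146 150
 150 149]
204 [144 141 138 137 141 150 162 169 157 132 114 120 137 153 157 155 157 164
 170 172]
206 [180 188 189 189 186 171 148 137 131 123 113 120 150 187 204 210 213 219
 224 225]
208 [222 217 214 210 202 183 150 125 120 117 113 117 140 176 204 213 215 217
 222 228]
210 [217 213 209 205 192 163 138 127 126 121 115 116 132 167 199 212 213 213
 214 221]
212 [208 208 207 200 186 166 158 153 148 141 145 157 177 195 209 211 210 202
 191 202]
214 [190 189 198 204 204 205 203 204 200 199 201 207 212 211 207 197 181 161
 167 204]
```

View pics/shaftz.png

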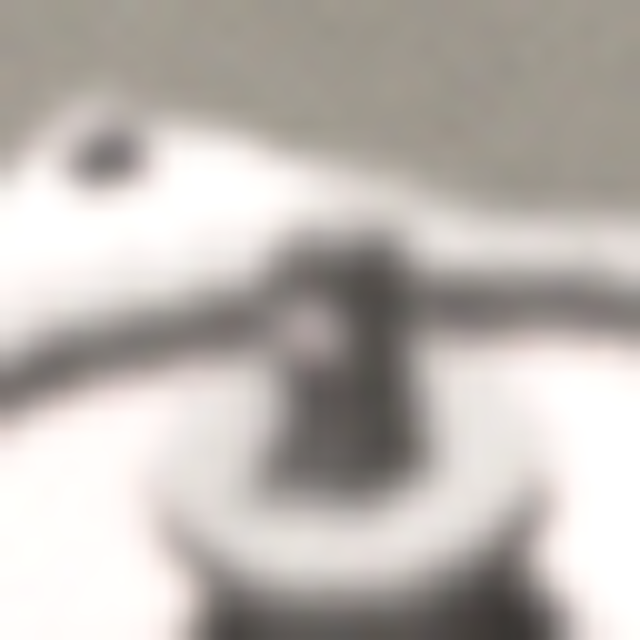

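Call:
{"api": "play_rows", "payload": {"motion": [[[-0.034,-0.015,0.06],[0,0,-0.023]],[[-0.034,-0.015,0.13],[0,0,-0.046]],[[-0.034,-0.015,0.2],[0,0,-0.06]],[[-0.034,-0.015,0.26],[0,0,-0.06]],[[-0.034,-0.015,0.29],[0,0,-0.06]],[[-0.034,-0.015,0.29],[0,0,-0.06]],[[-0.034,-0.015,0.29],[0,0,-0.06]]]}}

```text
t: 21.15
eef_pos: [0.607, -0.266, 0.0392]
tool_rot: [-0.001, 0.404, 0.915, 0.001]
contact_force: [0.2, -0.4, 0.5]
gripper_width: 0.539
```

```bash
python3 - <<'E'
from h import *
o=obs();mv((.6116,-.2628,-.031),np.radians(133))
cam('side'); overlay('side','ov12',(.6116,-.2628,.02),40,40,8,[])
E
```

```text
{'t': np.float64(21.15), 'q': array([-0.0828,  0.7054,  0.5905,  1.7327, -0.4998,  0.8607,  1.4703]), 'eef_pos': array([ 0.607 , -0.266 ,  0.0392]), 'tool_rot': array([-0.0012,  0.4043,  0.9146,  0.0013]), 'contact_force': array([ 0.2017, -0.4427,  0.529 ]), 'torque': array([-0.032 , -0.0486,  0.0436]), 'gripper_width': np.float64(0.5388)}
yaw now 2.3091 shift [-0.0024  0.0136  0.1755] turn [ 0.0002 -0.0005 -0.0019] F [ 0.2  -0.44  0.53] t 21.15
```

View pics/ov12.png

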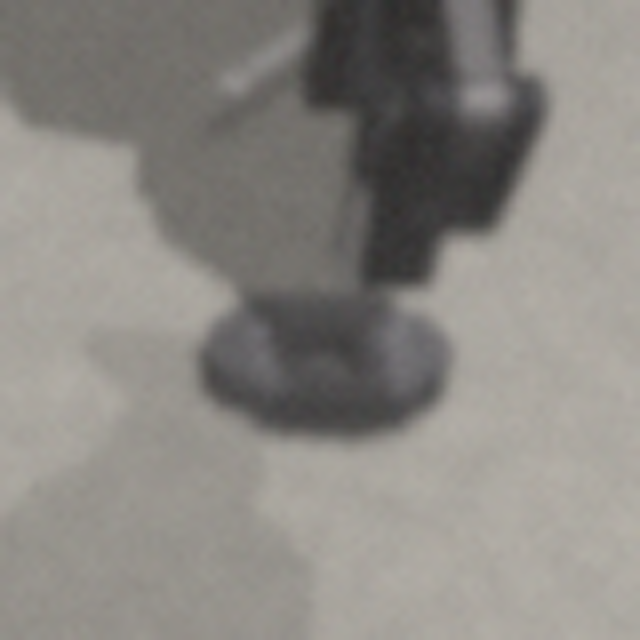

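```bash
python3 - <<'E'
from h import *
o=bot.get_obs(); p=o['eef_pos']; yaw=2.3091; tx=np.array([np.cos(yaw),np.sin(yaw),0]); ty=np.array([np.sin(yaw),-np.cos(yaw),0])
c=load('side'); u0,v0=map(int,w2px(c,(.6116,-.2628,.02))); u0-=40;v0-=40
for s in (1,-1):
  for t in (-.011,.011):
    q=p+s*.025*ty+t*tx+np.array([0,0,.038]); a=w2px(c,q); print(s,t,(a[0]-u0)*8,(a[1]-v0)*8, q.round(3))
for u,v in [(380,270),(400,270),(420,270),(400,240)]: print(px2w(c,u0+u/8,v0+v/8).round(4))
E
```

```text
1 -0.011 393.4776638650492 96.60911409018581 [ 0.633 -0.258  0.078]
1 0.011 297.62543510118167 96.03539268092482 [ 0.619 -0.241  0.078]
-1 -0.011 429.0529102941955 265.9235925925236 [ 0.596 -0.291  0.078]
-1 0.011 329.10909230912193 265.21772121920094 [ 0.582 -0.275  0.078]
[ 0.5783 -0.2885  0.0902]
[ 0.5801 -0.2922  0.0916]
[ 0.5843 -0.2948  0.0901]
[ 0.5825 -0.2896  0.0974]
```

Call:
{"api": "play_rows", "payload": {"motion": [[[-0.0024,0.0136,0.03],[0,0,-0.002]],[[-0.0024,0.0136,0.07],[0,0,-0.002]],[[-0.0024,0.0136,0.11],[0,0,-0.002]],[[-0.0024,0.0136,0.12],[0,0,-0.002]],[[-0.0024,0.0136,0.12],[0,0,-0.002]]]}}

```text
t: 21.7
eef_pos: [0.6109, -0.263, -0.0097]
tool_rot: [-0.002, 0.399, 0.917, 0.001]
contact_force: [0.0, 0.1, 1.1]
gripper_width: 0.538
```

```bash
python3 - <<'E'
from h import *
o=obs();mv((.6116,-.2628,-.031),np.radians(133))
cam('side'); overlay('side','ov13',(.6116,-.2628,.02),40,40,8,[])
p=o['eef_pos']; yaw=np.radians(133); tx=np.array([np.cos(yaw),np.sin(yaw),0]); ty=np.array([np.sin(yaw),-np.cos(yaw),0])
c=load('side'); u0,v0=map(int,w2px(c,(.6116,-.2628,.02))); u0-=40;v0-=40
for s in (1,-1):
  for t in (-.011,.011):
    q=p+s*.024*ty+t*tx+np.array([0,0,.038]); a=w2px(c,q); print(s,t,(a[0]-u0)*8,(a[1]-v0)*8, q.round(3))
E
```

```text
{'t': np.float64(21.7), 'q': array([-0.0575,  0.7699,  0.5449,  1.7404, -0.5374,  0.7885,  1.5024]), 'eef_pos': array([ 0.6109, -0.263 , -0.0097]), 'tool_rot': array([-0.0018,  0.3988,  0.917 ,  0.0011]), 'contact_force': array([0.047 , 0.1178, 1.0867]), 'torque': array([-0.055 ,  0.0667,  0.0269]), 'gripper_width': np.float64(0.5381)}
yaw now 2.3211 shift [-0.0009  0.0016  0.0533] turn [ 0.0001 -0.0007 -0.    ] F [0.05 0.12 1.09] t 21.7
1 -0.011 360.0601841284856 223.45955323494445 [ 0.636 -0.255  0.028]
1 0.011 267.920994853102 223.69747440099445 [ 0.621 -0.239  0.028]
-1 -0.011 394.08819308700186 384.4736874915616 [ 0.601 -0.287  0.028]
-1 0.011 298.32879632123104 384.65768978706546 [ 0.586 -0.271  0.028]
```

View pics/ov13.png

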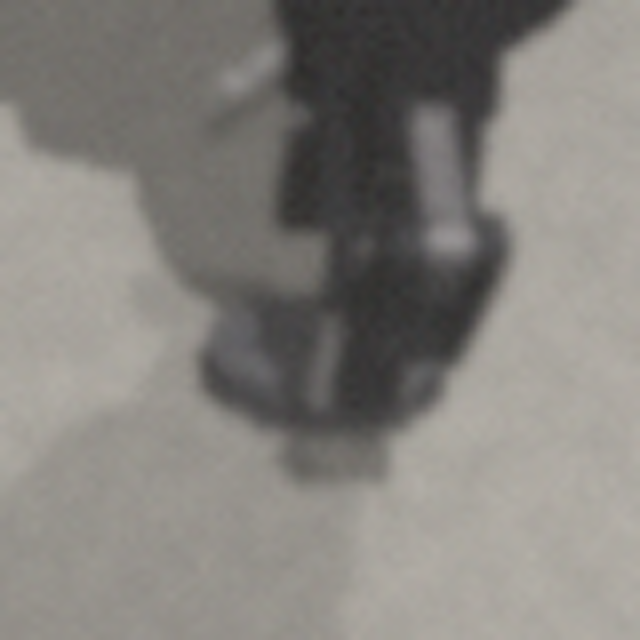

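Call:
{"api": "play_rows", "payload": {"motion": [[[-0.001,0.0016,0.02],[0,-0.0006,0]],[[-0.001,0.0016,0.04],[0,-0.0006,0]],[[-0.001,0.0016,0.053],[0,-0.0006,0]],[[-0.001,0.0016,0.053],[0,-0.0006,0]]]}}

```text
t: 22.15
eef_pos: [0.6116, -0.2629, -0.031]
tool_rot: [-0.0, 0.399, 0.917, 0.0]
contact_force: [-0.3, 0.8, -0.3]
gripper_width: 0.539
```

Call:
{"api": "play_rows", "payload": {"motion": [[[0,0,0],[0,0,0]],[[0,0,0],[0,0,0]],[[0,0,0],[0,0,0]],[[0,0,0],[0,0,0]]], "fingers": 15, "grip_force": 50}}

```text
t: 22.55
eef_pos: [0.6117, -0.263, -0.0308]
tool_rot: [0.0, 0.399, 0.917, 0.0]
contact_force: [-0.2, -0.6, 1.4]
gripper_width: 0.336
```

```bash
python3 - <<'E'
from h import *
o=obs();mv((.6116,-.2628,-.031),np.radians(133))
E
```

```text
{'t': np.float64(22.55), 'q': array([-0.0469,  0.7968,  0.5263,  1.7458, -0.5551,  0.7517,  1.5143]), 'eef_pos': array([ 0.6117, -0.263 , -0.0308]), 'tool_rot': array([1.000e-04, 3.989e-01, 9.170e-01, 4.000e-04]), 'contact_force': array([-0.2197, -0.5539,  1.3749]), 'torque': array([-0.0361,  0.0592,  0.0265]), 'gripper_width': np.float64(0.3362)}
yaw now 2.321 shift [0.0006 0.0001 0.0005] turn [ 0.0001 -0.     -0.    ] F [-0.22 -0.55  1.37] t 22.55
```

Call:
{"api": "play_rows", "payload": {"motion": [[[0,0,-0.05],[0,0,0]],[[0,0,-0.15],[0,0,0]],[[0,0,-0.27],[0,0,0]],[[0.04,0.03,-0.38],[0,0,0.01]],[[0.12,0.1,-0.44],[0,0,0.02]],[[0.21,0.17,-0.44],[0,0,0.03]],[[0.3,0.24,-0.44],[0,0,0.04]],[[0.39,0.31,-0.44],[0,0,0.05]]], "grip_force": 60}}

```text
t: 23.35
eef_pos: [0.5956, -0.0625, 0.1456]
tool_rot: [0.0, 0.539, 0.843, 0.001]
contact_force: [0.8, 0.7, -0.3]
gripper_width: 0.329
```

```bash
python3 - <<'E'
from h import *
o=obs();mv((.5795,.1464,.135),np.radians(105.5))
E
```

```text
{'t': np.float64(23.35), 'q': array([-0.5707,  0.5052,  0.7817,  1.8322, -0.4253,  0.9784,  0.8254]), 'eef_pos': array([ 0.5956, -0.0625,  0.1456]), 'tool_rot': array([1.000e-04, 5.385e-01, 8.426e-01, 8.000e-04]), 'contact_force': array([ 0.7949,  0.7389, -0.2611]), 'torque': array([ 0.0377, -0.0965, -0.0037]), 'gripper_width': np.float64(0.3287)}
yaw now 2.0042 shift [0.491  0.1827 0.0272] turn [ 0.0002 -0.0001  0.0259] F [ 0.79  0.74 -0.26] t 23.35
```

Call:
{"api": "play_rows", "payload": {"motion": [[[0.12,0.045,0],[0,0,0.01]],[[0.24,0.09,0],[0,0,0.02]],[[0.36,0.135,0],[0,0,0.026]],[[0.45,0.17,0],[0,0,0.026]],[[0.491,0.183,0.01],[0,0,0.026]],[[0.491,0.183,0.02],[0,0,0.026]],[[0.491,0.183,0.027],[0,0,0.026]],[[0.491,0.183,0.027],[0,0,0.026]]]}}

```text
t: 24.15
eef_pos: [0.5795, 0.1439, 0.1348]
tool_rot: [0.0, 0.607, 0.795, 0.0]
contact_force: [-0.8, -0.5, -0.4]
gripper_width: 0.33
```

```bash
python3 - <<'E'
from h import *
o=obs();mv((.5795,.1464,.12),np.radians(105.5))
c=cam('side'); p=o['eef_pos']; 
import h
retov('side','rv3',p[:2],np.radians(105.5),p[2]+.0448,s=9,w=40,h=35)
E
```

```text
{'t': np.float64(24.15), 'q': array([-0.941 ,  0.5302,  0.8162,  1.847 , -0.4646,  0.9657,  0.3458]), 'eef_pos': array([0.5795, 0.1439, 0.1348]), 'tool_rot': array([1.000e-04, 6.068e-01, 7.948e-01, 2.000e-04]), 'contact_force': array([-0.7536, -0.4577, -0.3923]), 'torque': array([-0.0012,  0.05  , -0.0179]), 'gripper_width': np.float64(0.3302)}
yaw now 1.8375 shift [0.0061 0.0017 0.0371] turn [ 0.0001 -0.     -0.0006] F [-0.75 -0.46 -0.39] t 24.15
```

View pics/rv3.png

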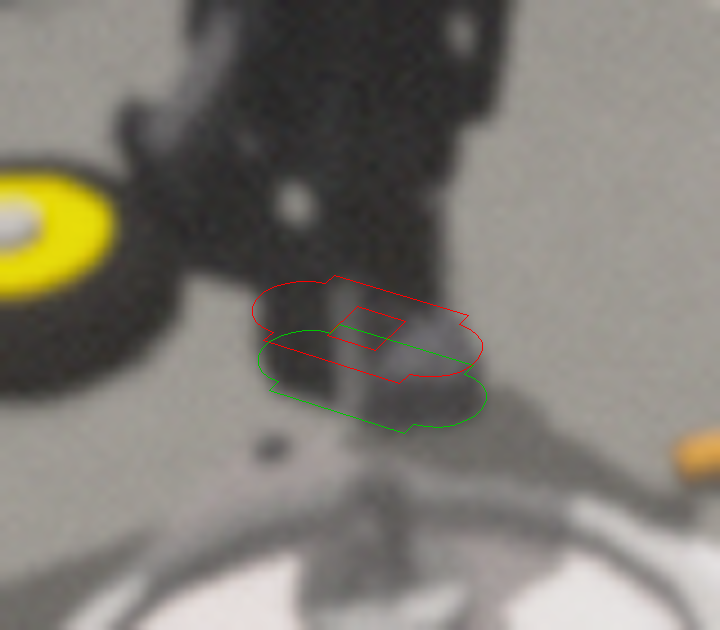

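Call:
{"api": "play_rows", "payload": {"motion": [[[0.006,0.0017,0.015],[0,0,-0.0006]],[[0.006,0.0017,0.035],[0,0,-0.0006]],[[0.006,0.0017,0.055],[0,0,-0.0006]],[[0.006,0.0017,0.068],[0,0,-0.0006]],[[0.006,0.0017,0.074],[0,0,-0.0006]],[[0.006,0.0017,0.074],[0,0,-0.0006]]]}}

```text
t: 24.8
eef_pos: [0.5795, 0.1463, 0.105]
tool_rot: [0.0, 0.605, 0.796, 0.0]
contact_force: [-1.3, -0.0, -0.5]
gripper_width: 0.328
```

```bash
python3 - <<'E'
from h import *
o=obs();mv((.5795,.1464,.100),np.radians(105.5))
E
```

```text
{'t': np.float64(24.8), 'q': array([-0.9192,  0.567 ,  0.7839,  1.8674, -0.4993,  0.9142,  0.3716]), 'eef_pos': array([0.5795, 0.1463, 0.105 ]), 'tool_rot': array([1.000e-04, 6.054e-01, 7.959e-01, 1.000e-04]), 'contact_force': array([-1.282 , -0.0198, -0.5152]), 'torque': array([ 0.0095,  0.0094, -0.0197]), 'gripper_width': np.float64(0.3278)}
yaw now 1.841 shift [0.0003 0.     0.0126] turn [ 0.     -0.     -0.0001] F [-1.28 -0.02 -0.52] t 24.8
```

Call:
{"api": "play_rows", "payload": {"motion": [[[0,0,0.004],[0,0,0]],[[0,0,0.008],[0,0,0]],[[0,0,0.01],[0,0,0]],[[0,0,0.01],[0,0,0]]]}}

```text
t: 25.2
eef_pos: [0.5801, 0.1471, 0.1013]
tool_rot: [0.0, 0.605, 0.796, 0.001]
contact_force: [1.7, 2.6, -0.8]
gripper_width: 0.327
```

Call:
{"api": "play_rows", "payload": {"motion": [[[0,0,0.003],[0,0,0]],[[0,0,0.005],[0,0,0]],[[0,0,0.005],[0,0,0]]]}}

```text
t: 25.5
eef_pos: [0.5802, 0.1473, 0.0992]
tool_rot: [0.0, 0.605, 0.796, 0.001]
contact_force: [1.3, 2.7, -1.4]
gripper_width: 0.334
```

```bash
python3 - <<'E'
from h import *
o=obs()
E
```

```text
{'t': np.float64(25.5), 'q': array([-0.9145,  0.5744,  0.7768,  1.8706, -0.5074,  0.9029,  0.3772]), 'eef_pos': array([0.5802, 0.1473, 0.0992]), 'tool_rot': array([3.000e-04, 6.052e-01, 7.961e-01, 9.000e-04]), 'contact_force': array([ 1.291 ,  2.686 , -1.4404]), 'torque': array([ 0.4332, -0.3046, -0.0582]), 'gripper_width': np.float64(0.3344)}
```

Call:
{"api": "play_rows", "payload": {"motion": [[[0.002,0.002,0],[0,0,0]],[[0.002,0.002,0.004],[0,0,0]],[[0.002,0.002,0.008],[0,0,0]],[[0.002,0.002,0.008],[0,0,0]]]}}

```text
t: 25.9
eef_pos: [0.5803, 0.1479, 0.0955]
tool_rot: [0.0, 0.605, 0.796, 0.0]
contact_force: [0.7, -0.2, -1.9]
gripper_width: 0.331
```

```bash
python3 - <<'E'
from h import *
o=obs()
E
```

```text
{'t': np.float64(25.9), 'q': array([-0.912 ,  0.58  ,  0.7729,  1.8715, -0.5115,  0.8983,  0.3789]), 'eef_pos': array([0.5803, 0.1479, 0.0955]), 'tool_rot': array([1.000e-04, 6.053e-01, 7.960e-01, 4.000e-04]), 'contact_force': array([ 0.7302, -0.2209, -1.9358]), 'torque': array([ 0.0287, -0.0239,  0.0156]), 'gripper_width': np.float64(0.3315)}
```

Call:
{"api": "play_rows", "payload": {"motion": [[[0,0,0.004],[0,0,0]],[[0,0,0.008],[0,0,0]],[[0,0,0.012],[0,0,0]],[[0,0,0.012],[0,0,0]]]}}

```text
t: 26.3
eef_pos: [0.5806, 0.1479, 0.0906]
tool_rot: [0.0, 0.605, 0.796, 0.001]
contact_force: [1.8, -0.7, -1.5]
gripper_width: 0.33
```

```bash
python3 - <<'E'
from h import *
o=obs()
E
```

```text
{'t': np.float64(26.3), 'q': array([-0.9079,  0.5863,  0.7674,  1.8745, -0.5175,  0.8892,  0.3834]), 'eef_pos': array([0.5806, 0.1479, 0.0906]), 'tool_rot': array([4.000e-04, 6.053e-01, 7.960e-01, 5.000e-04]), 'contact_force': array([ 1.7965, -0.6878, -1.4871]), 'torque': array([-0.0085, -0.5046, -0.0013]), 'gripper_width': np.float64(0.3298)}
```

Call:
{"api": "play_rows", "payload": {"motion": [[[0,0.002,0.004],[0,0,0]],[[0,0.002,0.008],[0,0,0]],[[0,0.002,0.01],[0,0,0]],[[0,0.002,0.01],[0,0,0]]]}}

```text
t: 26.7
eef_pos: [0.5809, 0.148, 0.0861]
tool_rot: [0.0, 0.605, 0.796, 0.0]
contact_force: [0.4, 0.4, -1.5]
gripper_width: 0.331
```

```bash
python3 - <<'E'
from h import *
o=obs()
cam('side'); p=o['eef_pos']; retov('side','rv4',p[:2],np.radians(105.5),p[2]+.0448,s=9,w=40,h=35)
E
```

```text
{'t': np.float64(26.7), 'q': array([-0.9036,  0.593 ,  0.7622,  1.8756, -0.5229,  0.8831,  0.3871]), 'eef_pos': array([0.5809, 0.148 , 0.0861]), 'tool_rot': array([1.000e-04, 6.053e-01, 7.960e-01, 2.000e-04]), 'contact_force': array([ 0.3875,  0.4046, -1.5284]), 'torque': array([ 0.0123, -0.1261,  0.0622]), 'gripper_width': np.float64(0.3306)}
```

View pics/rv4.png

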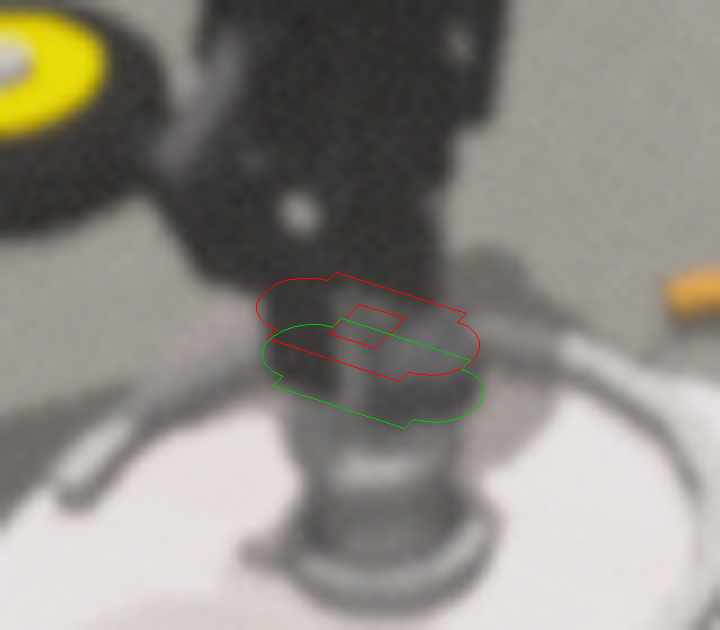

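Call:
{"api": "play_rows", "payload": {"motion": [[[0,0,0.005],[0,0,0]],[[0,0,0.01],[0,0,0]],[[0,0,0.015],[0,0,0]],[[0,0,0.02],[0,0,0]],[[0,0,0.024],[0,0,0]],[[0,0,0.024],[0,0,0]]]}}

```text
t: 27.35
eef_pos: [0.5805, 0.1481, 0.0757]
tool_rot: [-0.0, 0.605, 0.796, -0.0]
contact_force: [1.6, 0.4, -6.1]
gripper_width: 0.327
```

```bash
python3 - <<'E'
from h import *
o=obs()
E
```

```text
{'t': np.float64(27.35), 'q': array([-0.8953,  0.6059,  0.7505,  1.882 , -0.5348,  0.8659,  0.396 ]), 'eef_pos': array([0.5805, 0.1481, 0.0757]), 'tool_rot': array([-0.000e+00,  6.052e-01,  7.961e-01, -2.000e-04]), 'contact_force': array([ 1.5933,  0.3619, -6.0919]), 'torque': array([ 0.0382, -0.3295,  0.051 ]), 'gripper_width': np.float64(0.3274)}
```

Call:
{"api": "play_rows", "payload": {"motion": [[[0,0,0.003],[0,0,0]],[[0,0,0.006],[0,0,0]],[[0,0,0.007],[0,0,0]],[[0,0,0.007],[0,0,0]]]}}

```text
t: 27.75
eef_pos: [0.5803, 0.1481, 0.0732]
tool_rot: [-0.0, 0.605, 0.796, -0.0]
contact_force: [-2.7, -0.2, 3.3]
gripper_width: 0.328
```

```bash
python3 - <<'E'
from h import *
o=obs()
E
```

```text
{'t': np.float64(27.75), 'q': array([-0.8931,  0.609 ,  0.7477,  1.8835, -0.5383,  0.8621,  0.3987]), 'eef_pos': array([0.5803, 0.1481, 0.0732]), 'tool_rot': array([-3.000e-04,  6.053e-01,  7.960e-01, -2.000e-04]), 'contact_force': array([-2.7056, -0.2079,  3.2847]), 'torque': array([0.0254, 0.4746, 0.0188]), 'gripper_width': np.float64(0.3285)}
```

Call:
{"api": "play_rows", "payload": {"motion": [[[0,0,0.002],[0,0,0]],[[0,0,0.003],[0,0,0]],[[0,0,0.003],[0,0,0]]]}}

```text
t: 28.05
eef_pos: [0.5803, 0.1482, 0.0731]
tool_rot: [-0.001, 0.605, 0.796, 0.0]
contact_force: [-5.0, -0.4, 12.1]
gripper_width: 0.328
```

Call:
{"api": "play_rows", "payload": {"motion": [[[0,0,0],[0,0,0]],[[0,0,0],[0,0,0]],[[0,0,0],[0,0,0]],[[0,0,-0.02],[0,0,0]],[[0,0,-0.1],[0,0,0]],[[0,0,-0.2],[0,0,0]],[[0,0,-0.3],[0,0,0]],[[0,0,-0.35],[0,0,0]]], "fingers": 50}}

```text
t: 28.85
eef_pos: [0.5821, 0.1476, 0.2171]
tool_rot: [0.001, 0.606, 0.796, 0.002]
contact_force: [-0.0, -0.6, -0.3]
gripper_width: 0.587
```

```bash
python3 - <<'E'
from h import *
o=obs()
c=cam('side'); retov('side','rv5',(.580,.1475),np.radians(105.5),.118,s=10,w=35,h=30); save('s_end',c['pixels'])
crop(c,'s_plain',260,205,30,25,12)
c=cam('top'); save('t_end',c['pixels'])
E
```

```text
{'t': np.float64(28.85), 'q': array([-1.0006,  0.444 ,  0.8856,  1.7617, -0.3818,  1.1137,  0.2783]), 'eef_pos': array([0.5821, 0.1476, 0.2171]), 'tool_rot': array([6.000e-04, 6.056e-01, 7.958e-01, 2.000e-03]), 'contact_force': array([-0.021 , -0.625 , -0.3271]), 'torque': array([-0.0274,  0.0056,  0.0244]), 'gripper_width': np.float64(0.5874)}
```

View pics/rv5.png

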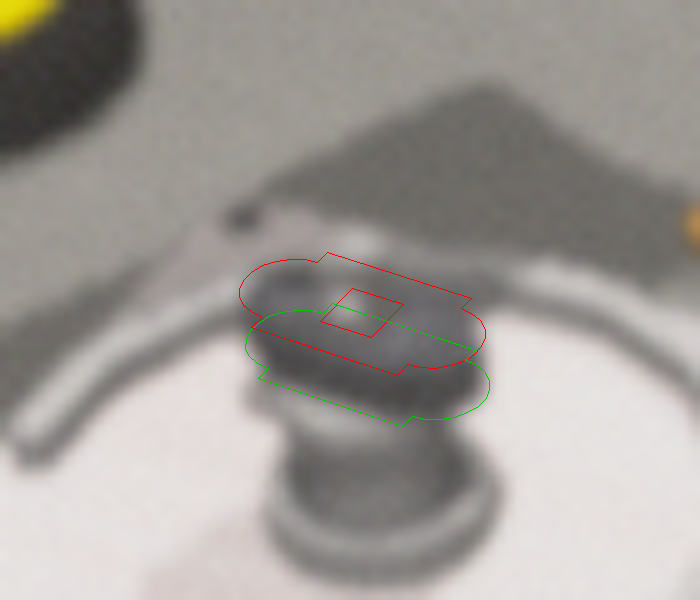

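View pics/s_plain.png

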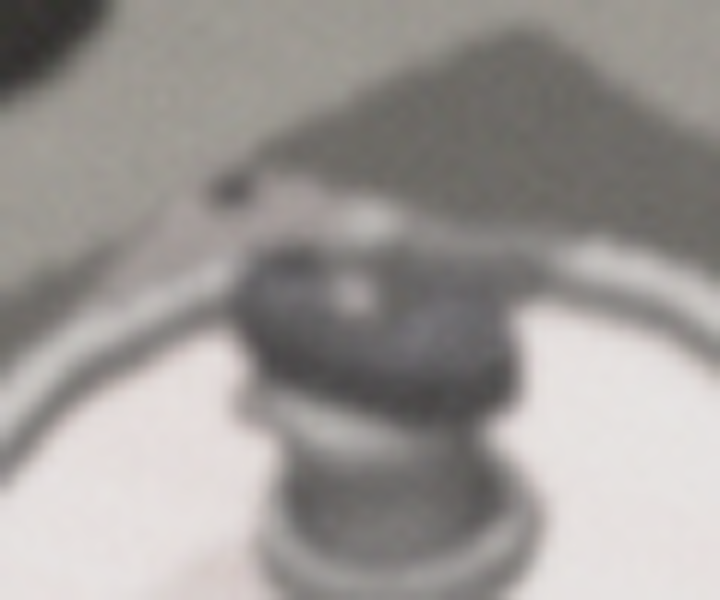

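View pics/s_end.png

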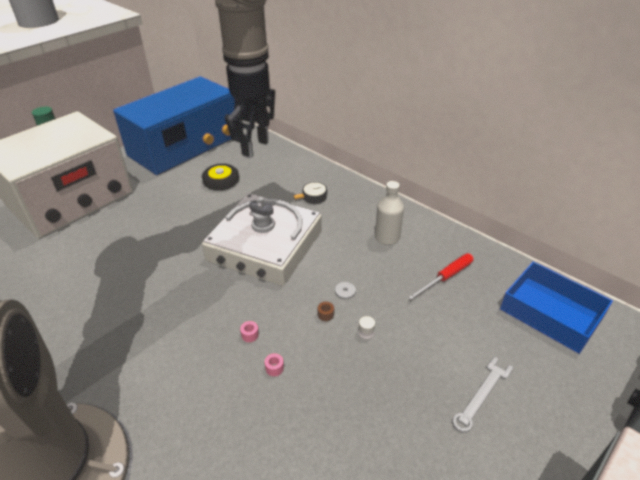

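```bash
python3 - <<'E'
from h import *
c=load('side'); F=f(c)
vv,uu=np.mgrid[185:225,240:285]; zz=c['range_z'][185:225,240:285]
P=np.stack([(uu-c['cx'])/F*zz,(vv-c['cy'])/F*zz,zz],-1)@c['pose'][:3,:3].T+c['pose'][:3,3]
d=np.hypot(P[...,0]-.580,P[...,1]-.1475)
m=(d<.03)&(d>.012)&(P[...,2]>.112)&(P[...,2]<.13)
Q=P[m]; print(len(Q),np.median(Q[:,2]),Q[:,2].std())
A=np.c_[Q[:,:2]-[.58,.1475],np.ones(len(Q))]; print('plane',np.linalg.lstsq(A,Q[:,2],rcond=None)[0])
cam('side'); mv((.58,.1475,.2)); bot.hand_in()
E
```

```text
174 0.11787982989436774 0.001984397558611815
plane [0.05166353 0.03122957 0.11784507]
yaw now 1.8413 shift [-0.0006 -0.0037  0.037 ] turn [ 0.0004 -0.0003 -0.    ] F [-0.61  0.7  -0.83] t 29.0
the job is handed in; nothing more can be done
```

I fitted the grey spacer, then the wide-bored washer, then the retainer onto the shaft, and handed in at 29.0 s of the 72 s allowed.

**Seating:** The spacer and washer slid on and touched down at about 3 N and 13 N. The retainer went on at about 105.5° without any searching. The sampled forces showed no clear push as it passed the balls, but a pull of about 6 N near the end suggests the balls sprang out above it. It then rested on the washer at the expected height, and I pressed it once to about 12 N.

**Last checks:**
- **Height:** the depth image put the retainer's top face at 117.9 mm; fully home should be 118 mm.
- **Level:** a plane fitted to that noisy depth data tilted by about 3°, which I took as noise.
- **Balls:** a ball shows above the retainer in the final side picture.
- **Release:** the gripper was open and about 145 mm up, touching nothing.
- **Bench:** in the final side picture the other things look unmoved. I judged this by eye, and did not look at the final top picture.

**Disagreements:**
- **Tool height:** the reported height was about 35–40 mm lower than the real fingertips. My first close on the spacer shut above it without touching it, and I corrected for this from the pictures and by touch afterwards.
- **Bench contact:** while gripping the washer, the fingertips pressed the bench with about 19 N.
- **Camera offset:** the top camera's positions differed from the side camera's by about 1.5 mm. I used the side camera.

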